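Feed a block along the drilling jig's fence with the push stick

TASK

Load the wooden block into the drilling jig with the push stick: hold the stick with its notch on the block's rear corner, press the block square against the fence before it reaches the sprung catch, then feed it along, kept against the fence all the way, until it is home on the end stop and the catch has sprung out behind it. Press gently (never more than about 15 N on the jig in all) and keep the gripper off the block, then lay the stick flat on the desk clear of the jig. Leave everything else where it is.

Things in the scene. Friction and masses are not known exactly. Their poses are not given: they have to be found in the camera images.
- jig: Drilling jig standing firmly on the desk: plywood base 255 x 140 mm (jig x = -123 to 132, y = -78 to 62), its bed 12 mm above the desk. Origin on the desk top; x = feed direction; y = from the fence towards the open side (the robot's side). A wooden fence rail, 18 mm thick, 30 mm high over the bed, runs along x = -121 to 130 mm; a wooden end stop crosses the bed, its face at x = 110 mm.
- stop_face (a point): Point on the end stop's face at bed height, jig x = 110, y = -17.5 mm; the stop is 68 mm wide, 39.5 mm high over the bed. Axes as the jig's. A block that is home touches it: pressing too hard there marks the block.
- catch (a joint): Sprung steel catch in a window of the fence (rad): 0 = sprung out, grows as it is pushed in, about 0.09 = flush with the fence. A ramped leaf 19 to 33 mm above the desk; it stands out of the fence from about jig x = 0 and ends in a square nose at x = 33 mm, 5 mm out. The passing block pushes it in (near 0.09 while the block is tight to the fence); it springs out behind a block that is home.
- block: Plain wooden block, 75 mm long (own y), 45 mm wide (own x), 35 mm high, 50 to 100 g, loose on the jig's bed at the infeed end, askew and off the fence. Origin at the middle of its underside; its +y end leads, its +x side faces the fence. The catch pushes it off the fence with 2.5 to 5 N, first at its leading end: less than about 5 N of press lets it swing off, 6 to 8 N holds it.
- lead_corner (a point): Block's upright edge at the leading end, fence side, at half the block's height (17.5 mm over the bed).
- push_corner (a point): Block's upright edge at the trailing end, open side, at half height: where the stick's notch fits.
- push_stick: Wooden push stick lying flat on the desk, 220 mm long, 24 mm wide, 22 mm thick, 60 g, with a 90 degree V notch between two prongs at its +x end (35 mm wide there). Origin at mid-length on its underside, x along the stick to the notch, z up. Grip it across its width.
- notch (a point): Bottom of the stick's V notch, 11 mm above its underside, 105 mm from its origin; axes as the stick's. The prong faces run 17 mm at 45 degrees to x. Held flat, pointing at 45 degrees to the fence and to the feed, they lie on the block's trailing end and open side, so the stick both feeds and presses; turned 1 or 2 degrees more across towards the fence, it also holds the leading end in.
- mug: Spotted white mug, 92 mm across and 93 mm high, its origin at the middle of its foot; not part of the job.
- glue_stick: Glue stick standing on end, 26 mm across, 86 mm high, origin at the middle of its foot; not part of the job.
- eraser: Small eraser, 20 x 42 x 13 mm, origin at the middle of its underside; not part of the job.
- masking_tape: Roll of masking tape lying flat, 98 mm across, 25 mm high, origin at the middle of its underside; not part of the job.
- pencil: Pencil lying flat, 136 mm long, 7 mm thick, origin at its middle; not part of the job.
- drill_plate (a point): Middle of the top of the jig's clear drill plate (6 mm thick, two steel bushes standing 5 mm above it). It roofs the pocket where the block must end: jig x = 32 to 130, y = -77 to 33 mm, underside 51.5 mm above the desk, so fingers cannot reach in there. Axes as the jig's.
- pin_box: Flat cardboard pin box, 36 x 55 x 14 mm, origin at the middle of its underside; not part of the job.
- bed (a point): Point on the jig's bed at jig x = 0, y = -40 mm; axes as the jig's. The fence is adjustable across the bed and clamped by two brass thumb nuts: its face, parallel to x, stands up to 6 mm either way of this point (jig y = -46 to -34 mm), where the last user set it. That setting is not measured: find the fence by feel.

How it is judged:
By the outcome, as a careful person would: the job done as asked, in the order asked, and still so for the second after the job is handed in, with the robot touching nothing.
It also fails if it takes over 72 s, if anything falls off the work surface, if the arm or the gripper's body presses on something with over 40 N, if the wrist force passes 120 N, or if a joint passes its speed limit or range.

ROBOT

A 7-joint arm with a two-finger parallel gripper is mounted at the origin on a cart in front of the work surface, level with it; the furniture and walls round the work are solid. World frame = base frame: x ahead of the robot, y to its left, z up, the work surface at z = 0. Lengths are in m, angles in rad, forces in N, time in s.
With the tool pointing down it reaches from about 0.4 to 0.85 m from the base axis. Payload 4.5 kg.
Tool frame: the origin (TCP) lies midway between the tips of the shut fingers; the grasp point (between the pads) lies 19 mm behind it; z points along the fingers, y is the direction in which the jaws open and shut (so a half turn about z gives the same grasp; the last joint's range is limited). The gripper opens to 88 mm and grips with 3 to 60 N. Pads are 18 mm wide; open, the fingers measure 123 mm over their backs; the gripper's body (75 mm by 187 mm) begins 45 mm behind the grasp point.
Start: joints at [1.323, 0.689, -0.195, 1.565, 0.157, 0.902, -0.215], TCP at [0.174, -0.6, 0.239] pointing down, gripper open.
Joint ranges: [-3.01, 3.01], [-0.46, 2.08], [-1.47, 1.51], [0.13, 2.56], [-1, 4.14], [0.04, 2.09], [-2.66, 2.66]. Speed limits (rad/s): [2.57, 2.57, 3.14, 3.14, 3.14, 3.14, 3.14].

INTERFACE

Orientations are given as a unit quaternion [x, y, z, w].
In Python, from plant import r gives the robot as it stands. The module is installed in compiled form; this text tells all that it offers.
- The arm moves only by the tool carry_out, never from a script. Its argument "commands" is a list of rows, each a list of 6 numbers: the shift along the tool's x, y, z in m, then the turn, a rotation vector about the tool's x, y, z in degrees. In form: [[dx, dy, dz, wx, wy, wz], ...]. A call has 1 to 12 rows; each row is the pose to reach, as a shift and turn from the pose commanded when the call began, along the tool's axes at that moment; what a row does not reach only later rows make up. A row lasts 1/10 s, in which the tool goes at most 50 mm and 8.59 degrees, less where a joint would pass 70% of its speed; a pose out of reach is approached as far as the arm can. A call with a gripper value outside its range is refused whole. "fingers" is the closure in counts, from 0 (fully open) to 255 (shut), set as the call begins (left out, the last holds). The fingers move at their own pace and stop on an object; "grip_force" is the grip in N (left out, the last holds). Time passes only in rows, so rows that repeat a pose let the fingers close. It gives the time, the measured TCP pose, the force and the opening at its end, in the units of the state.
- r.get_state(): the state, without advancing time (a new reading comes with each control period).
- r.snapshot(name): name is "scene" or "top" or "wrist"; returns a dict with "img" (480x640x3 uint8, blue, green, red), "intrinsics" (3x3 intrinsics, pixels), "extrinsics" (4x4, takes a point from camera to world coordinates); the wrist camera has in their place "tool_from_camera" (4x4, takes a point from camera to tool coordinates, whose origin is the TCP and whose axes are the flange's). Camera axes: x right, y down, z forward; pixel columns grow to the right and rows downward; lengths in m; the calibration is good to about 2 mm. A picture is of the moment at which its call begins: read the wrist's pose just before it. There is no depth.
- r.finish_job(): hands the job in, once; it reports no verdict.
Trained networks look in a picture, given as the dict that the camera call returned (one of the last four; its "shot" number tells which), for a name from the list of things; names that differ only in an ending like _2 or _b are one class to them, and where a whole thing is asked for, a point or a joint stands for the part that bears it (a point fixed in the world has none). Each returns a list of dicts, best first, with "p" (0 to 1); they miss things now and then, are a little off and sometimes report something else, mostly with a low value. They report only what shows in the picture. A call takes as long as a camera call.
- r.spot_in(picture, label): "xyz" ([x, y, z] in m, in world coordinates, good to about 4 mm: the middle of the surface that is visible of it).
- r.spot_point(picture, label): "xyz" ([x, y, z] in m, in world coordinates, good to about 4 mm: a listed point, or the origin of a listed thing).
The state is a dict: "clock": time; "q": joint angles; "qd": joint speeds; "joint_torque": joint torques, N m; "tool_pos": TCP position; "eef_rot": TCP orientation; "contact_force": force on the tool from outside, world axes, zero at the start; "moment": the same for the moment, N m; "opening": opening from 0.0 (shut) to 1.0 (fully open).
Only numpy, scipy, OpenCV 4.12 (cv2) and the standard library are available. Lean on these libraries where they do the work, as an engineer would, in place of code of your own. Each camera call takes 0.05 s, during which the arm holds its last target.

## Working session

There is one attempt and no reset: what is moved stays moved. The work goes in short steps, Python scripts to look and compute and a tool call to move; the robot and the scene stay as the last step left them, time stands still between calls to the robot, and variables do not carry over. Pictures are saved under pics/ and viewed, and the job is handed in when it is done.

Besides the shell and the picture viewer there is one more tool, called after ">>>" as a command line: name --pt "numbers of a row" for each row, then --argument value for the rest. carry_out: Moves the arm, as the interface text tells. Its arguments: {"type":"object","properties":{"commands":{"type":"array","items":{"type":"array","items":{"type":"number"}}},"fingers":{"type":"number"},"grip_force":{"type":"number"}},"required":["commands"]}

```bash
mkdir -p pics; ls; python3 - <<'E'
from plant import r
import cv2
s=r.get_state(); print({k:(v if not hasattr(v,'tolist') else v) for k,v in s.items()})
for n in ["scene","top"]:
    p=r.snapshot(n); cv2.imwrite(f"pics/{n}0.png",p["img"]); print(n,p["intrinsics"],p["extrinsics"])
    for l in ["jig","stop_face","block","lead_corner","push_corner","push_stick","notch","drill_plate","bed","mug","glue_stick","eraser","masking_tape","pencil","pin_box"]:
        print(l,[( [round(float(c),3) for c in d["xyz"]],round(float(d["p"]),2)) for d in r.spot_point(p,l)][:2])
E
```

```text
pics
{'clock': 0.0, 'q': array([ 1.32275999,  0.68996999, -0.19449241,  1.56633828,  0.15729761,
        0.90248365, -0.21511687]), 'qd': array([ 9.43572435e-04,  4.00335063e-04,  5.87654227e-04, -3.14867925e-04,
        1.36136256e-03, -1.67436788e-05,  9.60174329e-04]), 'joint_torque': array([ 6.49329149e-05, -5.27564871e+01, -1.26630194e+00, -1.53426111e+01,
       -5.25095535e-02,  6.73057701e-03,  1.58131179e-04]), 'tool_pos': array([ 0.17359338, -0.59975774,  0.23791974]), 'eef_rot': array([ 9.90083630e-01,  1.40476284e-01, -1.97193108e-04, -8.83025806e-04]), 'contact_force': array([-0.18420327, -0.24228818, -0.43071588]), 'moment': array([ 0.0235185 , -0.03450445, -0.00072944]), 'opening': 0.9963516485664593}
scene [[577.66534349   0.         321.50814663]
 [  0.         577.66534349 247.50430358]
 [  0.           0.           1.        ]] [[-0.76977826 -0.50437941  0.39120692  0.05589637]
 [-0.6382514   0.59980159 -0.48256938  0.70684406]
 [ 0.00875153 -0.62115978 -0.78363508  1.15608611]
 [ 0.          0.          0.          1.        ]]
jig [([0.483, 0.353, -0.001], 0.74),
[... 1160 characters left out ...]
g [([0.488, 0.351, -0.0], 0.83), ([0.511, 0.317, 0.027], 0.23)]
stop_face []
block [([0.497, 0.271, 0.013], 0.66)]
lead_corner [([0.508, 0.317, 0.03], 0.87)]
push_corner [([0.481, 0.237, 0.029], 0.62)]
push_stick [([0.472, -0.395, -0.004], 0.86), ([0.484, 0.234, 0.03], 0.5)]
notch [([0.528, -0.303, 0.013], 0.84)]
drill_plate [([0.488, 0.433, 0.058], 0.93)]
bed [([0.529, 0.362, 0.011], 0.89)]
mug [([0.682, 0.439, 0.004], 0.59), ([0.487, 0.352, -0.004], 0.5)]
glue_stick [([0.494, 0.271, 0.013], 0.7), ([0.696, 0.357, -0.003], 0.51)]
eraser [([0.706, 0.28, -0.001], 0.71)]
masking_tape [([0.668, -0.271, 0.002], 0.85)]
pencil [([0.428, -0.044, -0.0], 0.52)]
pin_box [([0.685, 0.223, -0.001], 0.54)]
```

View pics/scene0.png

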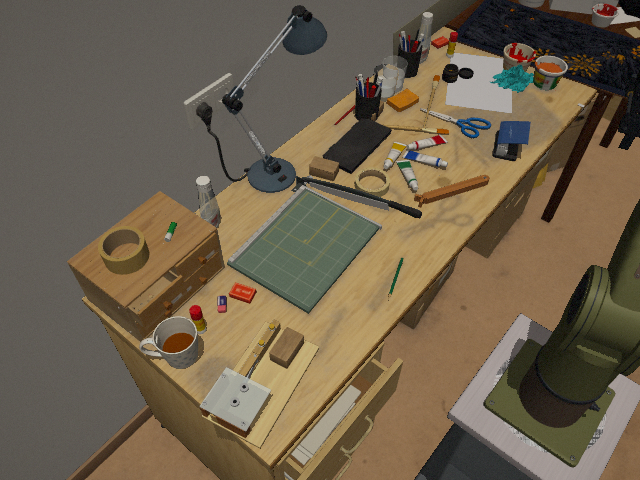

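View pics/top0.png

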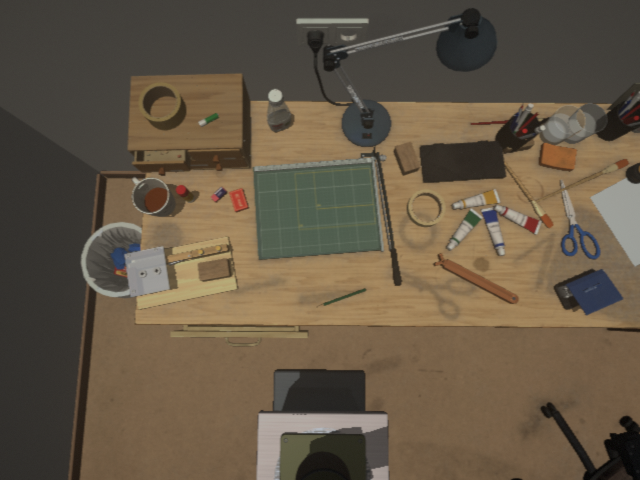

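The scene view shows the jig at lower left, with the plate at about (237,400) and the block at (287,347). The stick is upper right at about (452,190). In the top view the stick runs from (440,260) at the notch to (515,298), and the block is at (214,270). Next I write helpers and measure the jig edges.

```bash
cat > h.py <<'E'
from plant import r
import numpy as np, cv2
from scipy.spatial.transform import Rotation as R
def st(): return r.get_state()
def rel(pos, yaw):
    """row (tool axes) from measured pose to TCP pos, tool down, tool-x at yaw deg"""
    s=st(); R0=R.from_quat(s["eef_rot"]); 
    a=np.radians(yaw)
    M=np.array([[np.cos(a),np.sin(a),0],[np.sin(a),-np.cos(a),0],[0,0,-1]]).T
    Rt=R.from_matrix(M)
    d=R0.inv().apply(np.array(pos)-s["tool_pos"])
    w=np.degrees((R0.inv()*Rt).as_rotvec())
    return np.round(d,4).tolist(),np.round(w,2).tolist()
def yaw():
    s=st(); x=R.from_quat(s["eef_rot"]).apply([1,0,0]); return np.degrees(np.arctan2(x[1],x[0]))
def cam(p,s=None):
    K=np.array(p["intrinsics"])
    if "extrinsics" in p: return K,np.array(p["extrinsics"])
    T=np.eye(4);T[:3,:3]=R.from_quat(s["eef_rot"]).as_matrix();T[:3,3]=s["tool_pos"]
    return K,T@np.array(p["tool_from_camera"])
def ray(K,E,u,v,z):
    d=E[:3,:3]@np.linalg.solve(K,[u,v,1.0]); o=E[:3,3]; return o+d*(z-o[2])/d[2]
def proj(K,E,X):
    c=E[:3,:3].T@(np.array(X)-E[:3,3]); p=K@c; return p[:2]/p[2]
E
python3 - <<'E'
from h import *
p=r.snapshot("wrist"); print(p["tool_from_camera"],p["intrinsics"])
cv2.imwrite("pics/w0.png",p["img"])
print(rel([0.49,-0.37,0.20],61), yaw())
i=cv2.imread("pics/top0.png")[225:320,120:250]; cv2.imwrite("pics/topc.png",cv2.resize(i,None,fx=6,fy=6,interpolation=cv2.INTER_CUBIC))
i=cv2.imread("pics/top0.png")[245:310,425:525]; cv2.imwrite("pics/tops.png",cv2.resize(i,None,fx=8,fy=8,interpolation=cv2.INTER_CUBIC))
E
```

```text
[[ 6.53091967e-04 -9.66386778e-01 -2.57091753e-01  6.61963887e-02]
 [ 9.99999776e-01  5.94213636e-04  3.06706142e-04 -2.82907899e-04]
 [-1.43629335e-04 -2.57091896e-01  9.66386950e-01 -1.46998629e-01]
 [ 0.00000000e+00  0.00000000e+00  0.00000000e+00  1.00000000e+00]] [[338.41024225   0.         318.93726114]
 [  0.         338.41024225 240.9335272 ]
 [  0.           0.           1.        ]]
([0.3677, -0.1334, 0.0388], [0.01, -0.0, -44.85]) 16.14611527287459
```

View pics/topc.png

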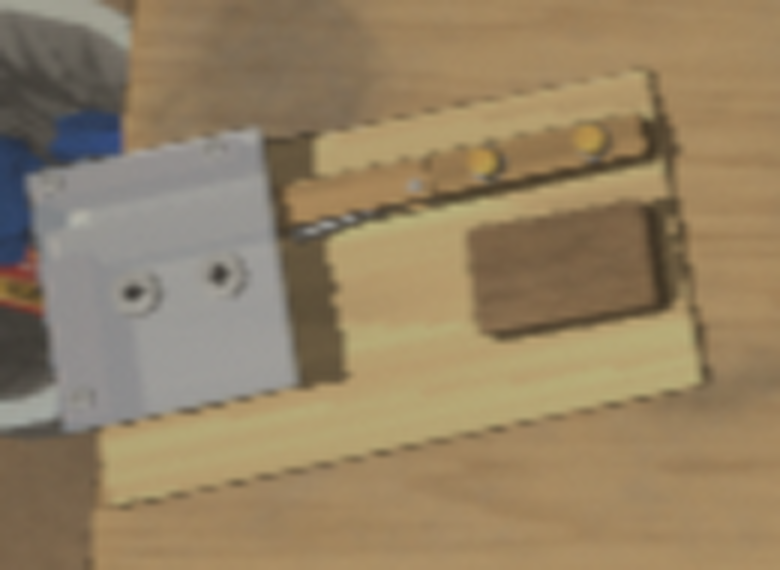

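View pics/tops.png

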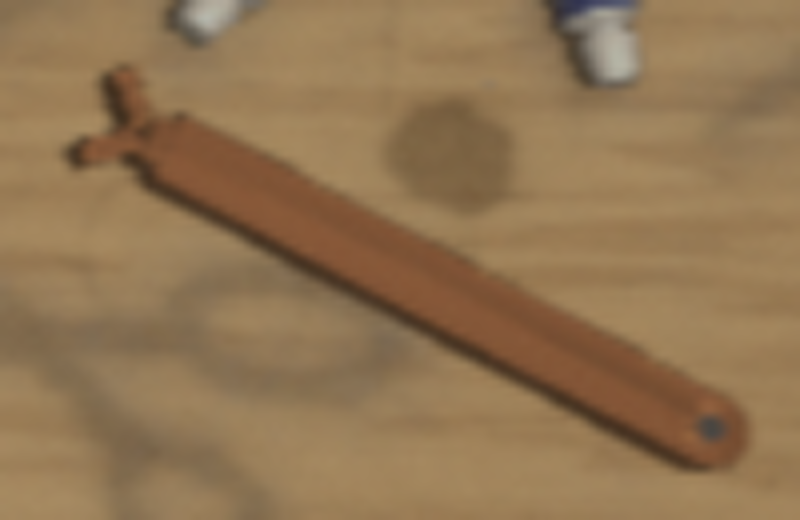

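View pics/w0.png

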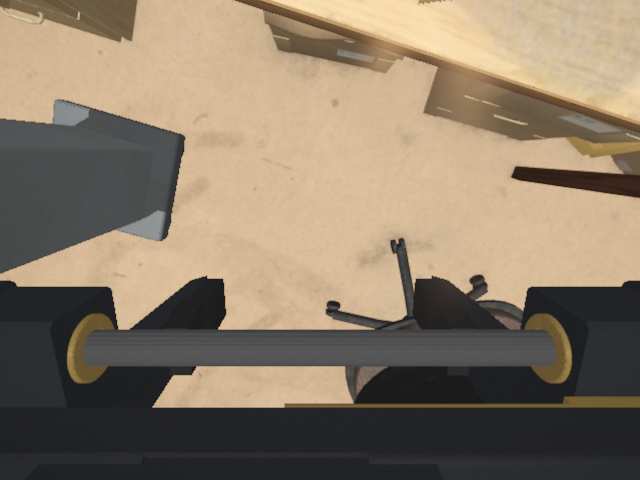

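```bash
python3 - <<'E'
from h import *
p=r.snapshot("top");K,E=cam(p)
c=lambda x,y,z:ray(K,E,x/6+120,y/6+225,z)
a=c(705,380,.012);b=c(115,505,.012);d=c(653,70,.012)
print(a,b,d)
print(np.degrees(np.arctan2((b-a)[1],(b-a)[0])),np.linalg.norm(b-a),np.degrees(np.arctan2((a-d)[1],(a-d)[0]))+90,np.linalg.norm(a-d))
# block top corners z=.047
B=[c(*q,.047) for q in [(469,232),(640,206),(662,303),(492,333)]]
for q in B: print(q)
for i in range(4):
    v=B[(i+1)%4]-B[i]; print(np.linalg.norm(v),np.degrees(np.arctan2(v[1],v[0])))
s=lambda x,y,z:ray(K,E,x/8+425,y/8+245,z)
a=s(720,432,.022);b=s(138,135,.022);print(a,b,np.linalg.norm(b-a),np.degrees(np.arctan2((b-a)[1],(b-a)[0])))
# side edges
for q1,q2 in [((183,117),(722,388)),((150,180),(690,463))]:
    v=s(*q1,.022)-s(*q2,.022);print(s(*q1,.022),s(*q2,.022),np.degrees(np.arctan2(v[1],v[0])))
E
```

```text
[0.45237995 0.2178034  0.012     ] [0.39826422 0.46449316 0.012     ] [0.58583969 0.24515728 0.012     ]
102.37285011307853 0.2525556370400117 -78.41708669617057 0.1362341269271399
[0.51093829 0.31198008 0.047     ]
[0.52229184 0.24139673 0.047     ]
[0.4820125  0.23067613 0.047     ]
[0.4691516 0.3003425 0.047    ]
0.07149064500986939 -80.86206749730476
0.04168160858311937 -165.09589083384722
0.0708435312281129 100.45945045804373
0.04337696322751916 15.562498030695517
[ 0.42998707 -0.48260327  0.022     ] [ 0.52258904 -0.30374592  0.022     ] 0.201407732481589 62.627499163032056
[ 0.52846425 -0.31835094  0.022     ] [ 0.44373153 -0.48420744  0.022     ] 62.93843445891372
[ 0.5082192  -0.30694557  0.022     ] [ 0.42027587 -0.47250675  0.022     ] 62.02350925970176
```

>>> carry_out --pt "0.368 -0.133 0.039 0 0 -45" --pt "0.368 -0.133 0.039 0 0 -45" --pt "0.368 -0.133 0.039 0 0 -45" --pt "0.368 -0.133 0.039 0 0 -45" --pt "0.368 -0.133 0.039 0 0 -45" --pt "0.368 -0.133 0.039 0 0 -45" --pt "0.368 -0.133 0.039 0 0 -45" --pt "0.368 -0.133 0.039 0 0 -45" --pt "0.368 -0.133 0.039 0 0 -45" --pt "0.368 -0.133 0.039 0 0 -45" --pt "0.368 -0.133 0.039 0 0 -45" --pt "0.368 -0.133 0.039 0 0 -45" --fingers 0

```text
clock: 2.9
tool_pos: [0.4887, -0.372, 0.1998]
eef_rot: [0.862, 0.507, -0.001, 0.0]
contact_force: [-0.6, -0.3, 0.4]
opening: 1.0
```

```bash
python3 - <<'E'
from h import *
s=st();p=r.snapshot("wrist");K,E=cam(p,s)
cv2.imwrite("pics/w1.png",p["img"])
for l in ["push_stick","notch"]: print(l,[(np.round(d["xyz"],4),d["p"]) for d in r.spot_point(p,l)][:2])
np.savez("w1.npz",K=K,E=E)
E
```

```text
push_stick []
notch []
```

View pics/w1.png

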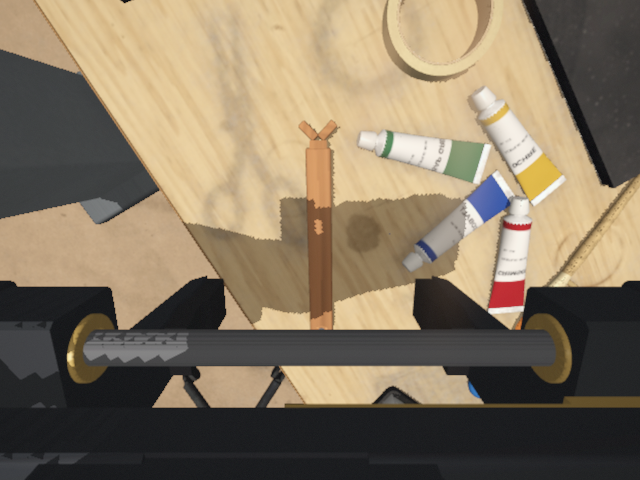

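```bash
python3 - <<'E'
from h import *
d=np.load("w1.npz");K,E=d["K"],d["E"]
for n,(u,v) in dict(L1=(306.5,152),L2=(309.5,325),R1=(330.5,152),R2=(332.5,325),N=(318,135),B=(410,268)).items(): print(n,ray(K,E,u,v,.022).round(4))
f=lambda u,v:ray(K,E,u,v,.022)
m1=(f(306.5,152)+f(330.5,152))/2;m2=(f(309.5,325)+f(332.5,325))/2
v=m1-m2;a=np.degrees(np.arctan2(v[1],v[0]));print(a)
# height: triangulate notch
p=r.snapshot("top");K2,E2=cam(p)
o1,d1=E[:3,3],f(318,135)-E[:3,3]; q=ray(K2,E2,135/8+425,133/8+245,.022); o2,d2=E2[:3,3],q-E2[:3,3]
t=np.linalg.lstsq(np.c_[d1,-d2],o2-o1,rcond=None)[0];print(o1+t[0]*d1,o2+t[1]*d2)
N=f(318,135); g=N-v/np.linalg.norm(v)*0.08; print(N,g)
print(rel([g[0],g[1],0.06],a),yaw())
E
```

```text
L1 [ 0.5102 -0.3096  0.022 ]
L2 [ 0.4253 -0.466   0.022 ]
R1 [ 0.5297 -0.3204  0.022 ]
R2 [ 0.4467 -0.4779  0.022 ]
N [ 0.5269 -0.3016  0.022 ]
B [ 0.546  -0.4596  0.022 ]
61.84516997794038
[ 0.52687592 -0.30162521  0.02235137] [ 0.52319471 -0.30274507  0.02224372]
[ 0.5268821  -0.30161176  0.022     ] [ 0.48913364 -0.37214581  0.022     ]
([-0.0011, 0.0, 0.1399], [0.01, 0.02, -0.79]) 61.055654947595386
```

>>> carry_out --pt "-0.001 0 0.05 0 0 -0.8" --pt "-0.001 0 0.1 0 0 -0.8" --pt "-0.001 0 0.15 0 0 -0.8" --pt "-0.001 0 0.18 0 0 -0.8" --pt "-0.001 0 0.193 0 0 -0.8" --pt "-0.001 0 0.195 0 0 -0.8" --pt "-0.001 0 0.195 0 0 -0.8"

```text
clock: 3.8
tool_pos: [0.4907, -0.3717, 0.0058]
eef_rot: [0.857, 0.514, 0.0, 0.001]
contact_force: [-0.1, 1.0, 0.0]
opening: 0.993
```

>>> carry_out --pt "0 0 0 0 0 0" --pt "0 0 0 0 0 0" --pt "0 0 0 0 0 0" --pt "0 0 0 0 0 0" --pt "0 0 0 0 0 0" --pt "0 0 0 0 0 0" --pt "0 0 0 0 0 0" --pt "0 0 0 0 0 0" --fingers 255 --grip_force 60

```text
clock: 4.6
tool_pos: [0.4898, -0.3711, 0.0047]
eef_rot: [0.857, 0.515, -0.0, -0.0]
contact_force: [0.9, -0.3, 0.1]
opening: 0.295
```

```bash
python3 - <<'E'
from h import *
print(rel([0.392,0.101,0.14],56.0),yaw())
E
```

```text
([0.3706, -0.3084, -0.1353], [-0.0, 0.0, 5.95]) 61.94956506358496
```

>>> carry_out --pt "0 0 -0.02 0 0 0" --pt "0 0 -0.06 0 0 0" --pt "0 0 -0.1 0 0 0" --pt "0.37 -0.308 -0.135 0 0 6" --pt "0.37 -0.308 -0.135 0 0 6" --pt "0.37 -0.308 -0.135 0 0 6" --pt "0.37 -0.308 -0.135 0 0 6" --pt "0.37 -0.308 -0.135 0 0 6" --pt "0.37 -0.308 -0.135 0 0 6" --pt "0.37 -0.308 -0.135 0 0 6" --pt "0.37 -0.308 -0.135 0 0 6" --pt "0.37 -0.308 -0.135 0 0 6"

```text
clock: 5.8
tool_pos: [0.3982, 0.0702, 0.1375]
eef_rot: [0.883, 0.469, 0.0, 0.0]
contact_force: [0.5, 0.2, -0.7]
opening: 0.268
```

>>> carry_out --pt "0.04 -0.03 0 0 0 0" --pt "0.055 -0.047 0 0 0 0" --pt "0.055 -0.047 0 0 0 0" --pt "0.055 -0.047 0 0 0 0"

```text
clock: 6.2
tool_pos: [0.3903, 0.14, 0.1373]
eef_rot: [0.883, 0.47, -0.0, 0.0]
contact_force: [0.1, 0.4, -0.6]
opening: 0.265
```

```bash
python3 - <<'E'
from h import *
print(rel([0.392,0.101,0.14],56.0),yaw(),st()["contact_force"])
s=st();p=r.snapshot("wrist");K,E=cam(p,s)
cv2.imwrite("pics/w2.png",p["img"]);np.savez("w2.npz",K=K,E=E)
print(s["tool_pos"])
E
```

```text
([-0.0314, 0.0232, -0.0026], [0.01, 0.04, 0.01]) 56.00949201842492 [ 0.08421375  0.42310709 -0.64549895]
[0.39032222 0.14003843 0.13732843]
```

View pics/w2.png

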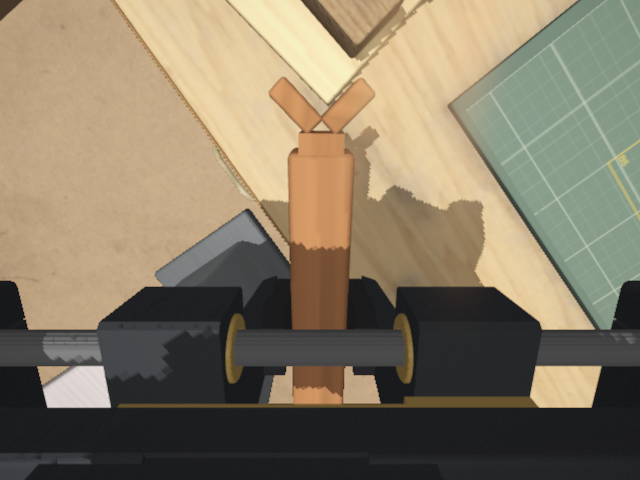

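The V points up at (322,120), and the block is cut off at the top of the picture. I move sideways and up for a clear view.

```bash
python3 - <<'E'
from h import *
print(rel([0.52,0.13,0.26],56.0),yaw())
E
```

```text
([0.065, 0.1123, -0.1227], [0.02, 0.06, -0.12]) 55.880063686019334
```

>>> carry_out --pt "0.065 0.112 -0.123 0 0 0" --pt "0.065 0.112 -0.123 0 0 0" --pt "0.065 0.112 -0.123 0 0 0" --pt "0.065 0.112 -0.123 0 0 0" --pt "0.065 0.112 -0.123 0 0 0" --pt "0.065 0.112 -0.123 0 0 0"

```text
clock: 6.85
tool_pos: [0.5185, 0.1293, 0.2594]
eef_rot: [0.884, 0.468, -0.001, 0.0]
contact_force: [-0.2, 0.3, -1.3]
opening: 0.27
```

```bash
python3 - <<'E'
from h import *
s=st();p=r.snapshot("wrist");K,E=cam(p,s)
cv2.imwrite("pics/w3.png",p["img"]);np.savez("w3.npz",K=K,E=E)
print(s["tool_pos"],np.abs(s["qd"]).max())
for l in ["block","lead_corner","push_corner","jig","bed","drill_plate"]: print(l,[(np.round(d["xyz"],4),d["p"]) for d in r.spot_point(p,l)][:1])
E
```

```text
[0.5184795  0.12926652 0.25940111] 0.049829545104993656
block [(array([0.4974, 0.2749, 0.011 ]), 0.91)]
lead_corner [(array([0.5096, 0.3172, 0.0293]), 0.84)]
push_corner [(array([0.4825, 0.2364, 0.0324]), 0.7)]
jig [(array([0.4828, 0.3522, 0.0024]), 0.72)]
bed [(array([0.5249, 0.3606, 0.009 ]), 0.72)]
drill_plate []
```

View pics/w3.png

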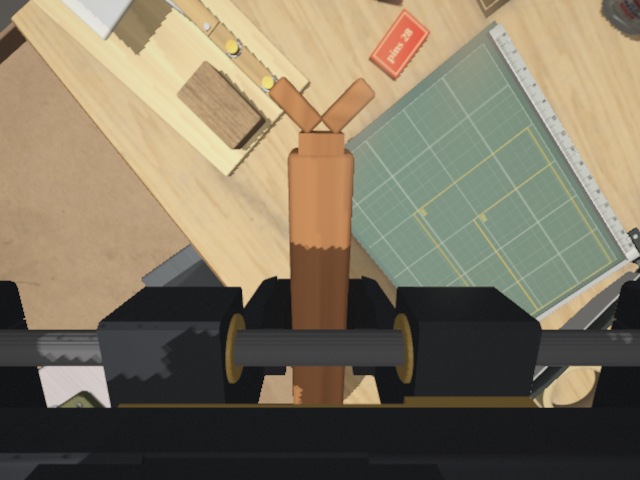

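```bash
python3 - <<'E'
from h import *
i=cv2.imread("pics/w3.png")[0:185,10:320]; cv2.imwrite("pics/w3c.png",cv2.resize(i[40:185,130:320],None,fx=4,fy=4,interpolation=cv2.INTER_CUBIC))
E
```

```text
(no output)
```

View pics/w3c.png

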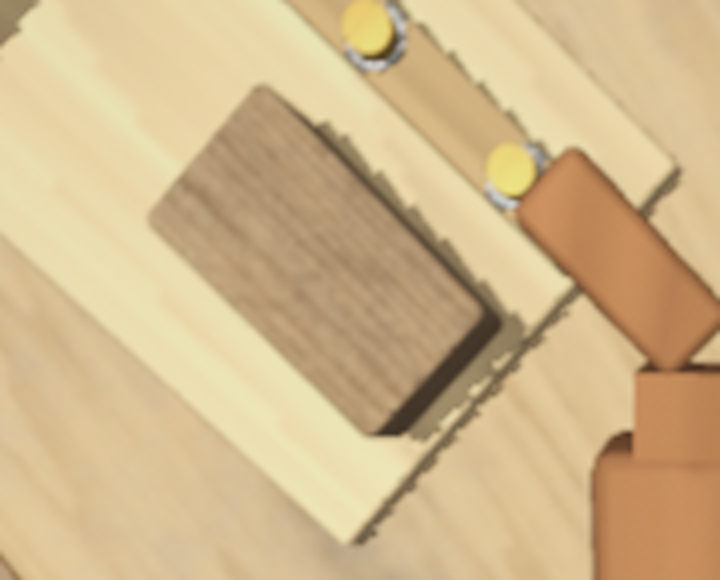

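```bash
python3 - <<'E'
from h import *
d=np.load("w3.npz");K,E=d["K"],d["E"]
c=lambda x,y,z:ray(K,E,x/4+140,y/4+40,z)
an=lambda a,b:np.degrees(np.arctan2((b-a)[1],(b-a)[0]))
A=c(350,545,.012);B=c(0,233,.012);C=c(676,172,.012)
print("A",A,"C",C,an(A,B),an(A,C)+90,np.linalg.norm(C-A))
# far jig open-corner from w3 full image (12,18)
F=ray(K,E,13,18,.012);print("F",F,np.linalg.norm(F-A),an(A,F))
th=np.radians(an(A,F));X=np.array([np.cos(th),np.sin(th)]);Y=np.array([-X[1],X[0]])
O=A[:2]+.123*X-.062*Y;print("O",O)
J=lambda p:np.array([(p[:2]-O)@X,(p[:2]-O)@Y])*1e3
for n,q,z in [("leadF",(262,83),.047),("leadO",(147,217),.047),("trailO",(372,437),.047),("trailF",(490,316),.047),("fence",(290,3),.042),("fence2",(480,178),.042),("fend",(510,215),.042)]:
    print(n,c(*q,z),J(c(*q,z)))
L=[c(*q,.047) for q in [(262,83),(147,217),(372,437),(490,316)]]
print(an(L[2],L[1]),an(L[3],L[0]),an(L[1],L[0])+90,an(L[2],L[3])+90)
# notch offset in tool frame: pixel (321,127)?
E
```

```text
A [0.4525761  0.21941085 0.012     ] C [0.58590197 0.24787879 0.012     ] 102.73896162014034 102.0528885998439 0.13633125356632295
F [0.36955147 0.46908638 0.012     ] 0.2631177660494169 108.39351989671586
O [0.472597   0.35569058]
leadF [0.51209232 0.31439861 0.047     ] [-51.64485677 -24.44823976]
leadO [0.46971164 0.30705643 0.047     ] [-45.23905614  18.08405008]
trailO [0.48333432 0.2345887  0.047     ] [-118.30306511   28.02392518]
trailF [0.5258447  0.24109693 0.047     ] [-125.54112704  -14.36829421]
fence [0.52809792 0.32599084 0.042     ] [-45.69528965 -43.29397286]
fence2 [0.54267322 0.26921502 0.042     ] [-104.16964232  -39.20950518]
fend [0.5437706  0.25818805 0.042     ] [-114.97953052  -36.77135112]
100.6463687327573 100.6259321905019 99.82855959357113 98.70425275970365
```

```bash
python3 - <<'E'
from h import *
s=st();p=r.snapshot("wrist");K=np.array(p["intrinsics"]);T=np.array(p["tool_from_camera"])
for u,v in [(321,127),(321,132),(289,160),(353,160),(289,230),(351,240)]:
    print(ray(K,T,u,v,-.017).round(4))
print(rel([0.416,0.135,0.10],56.0), rel([0.416,0.135,0.0235],56.0))
i=p["img"][60:260,250:400];cv2.imwrite("pics/n.png",cv2.resize(i,None,fx=4,fy=3))
E
```

```text
[ 0.0747  0.0008 -0.017 ]
[ 0.0729  0.0008 -0.017 ]
[ 0.063  -0.0111 -0.017 ]
[ 0.063   0.0128 -0.017 ]
[ 0.0361 -0.0117 -0.017 ]
[ 0.0321  0.0129 -0.017 ]
([-0.0545, -0.0873, 0.16], [-0.04, 0.06, -0.02]) ([-0.0544, -0.0872, 0.2365], [-0.04, 0.06, -0.02])
```

View pics/n.png

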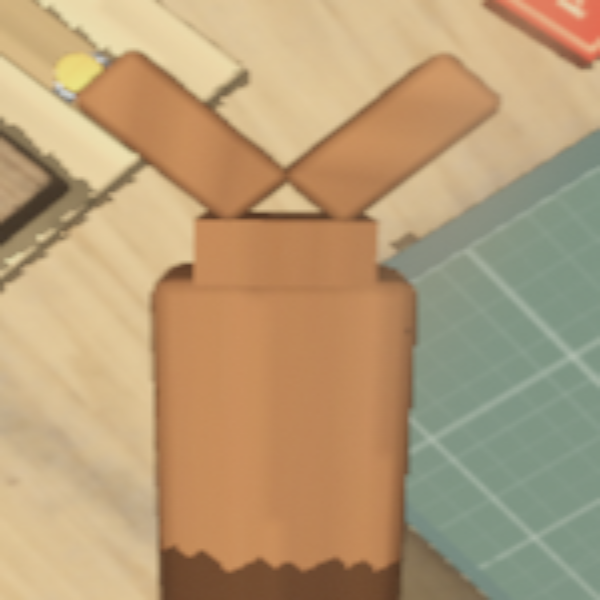

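>>> carry_out --pt "-0.054 -0.087 0.1 0 0 0" --pt "-0.054 -0.087 0.1 0 0 0" --pt "-0.054 -0.087 0.16 0 0 0" --pt "-0.054 -0.087 0.16 0 0 0" --pt "-0.054 -0.087 0.2 0 0 0" --pt "-0.054 -0.087 0.227 0 0 0" --pt "-0.054 -0.087 0.236 0 0 0" --pt "-0.054 -0.087 0.236 0 0 0" --pt "-0.054 -0.087 0.236 0 0 0"

```text
clock: 8.15
tool_pos: [0.4208, 0.1351, 0.0307]
eef_rot: [0.883, 0.469, -0.004, 0.002]
contact_force: [0.5, 0.0, -0.2]
opening: 0.265
```

```bash
python3 - <<'E'
from h import *
s=st();p=r.snapshot("wrist");K,E=cam(p,s)
cv2.imwrite("pics/w4.png",p["img"]);np.savez("w4.npz",K=K,E=E)
print(s["tool_pos"],yaw(),s["contact_force"],s["moment"])
t=r.snapshot("top");i=t["img"][215:325,110:270];cv2.imwrite("pics/t4.png",cv2.resize(i,None,fx=5,fy=5,interpolation=cv2.INTER_CUBIC))
for q in (p,t):
  for l in ["push_corner","notch"]: print(l,[(np.round(d["xyz"],4),d["p"]) for d in r.spot_point(q,l)][:1])
E
```

```text
[0.42075957 0.13509217 0.03068144] 56.00883825533996 [ 0.52202959  0.01181232 -0.23392565] [-0.02105641 -0.04288311  0.01931991]
push_corner [(array([0.4838, 0.2346, 0.0327]), 0.97)]
notch [(array([0.4678, 0.2021, 0.0435]), 0.92)]
push_corner []
notch []
```

View pics/w4.png

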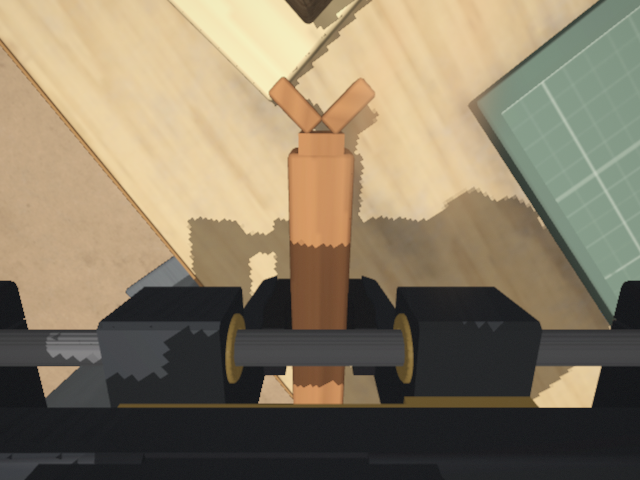

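View pics/t4.png

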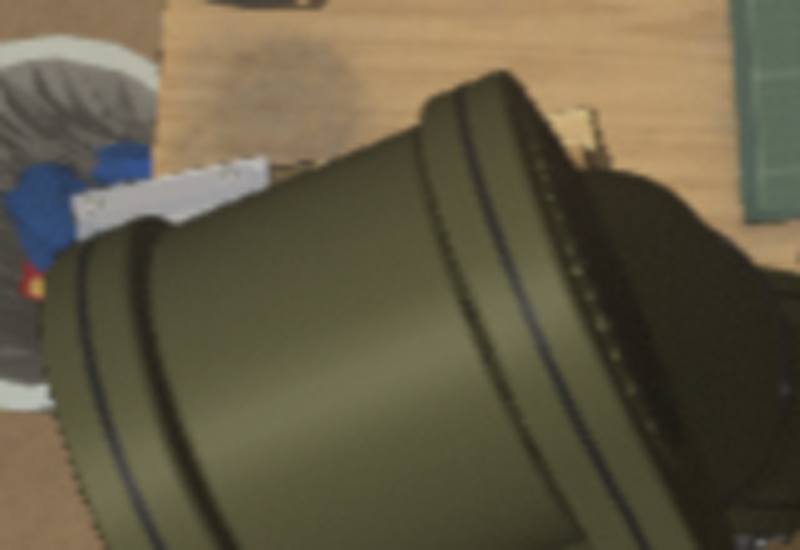

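```bash
python3 - <<'E'
from h import *
s=st();print(s["clock"],s["tool_pos"],yaw(),s["contact_force"],s["q"].round(3), rel([0.4173,0.1368,.0235],56))
d=np.load("w4.npz");print(ray(d["K"],d["E"],309,22,.012),ray(d["K"],d["E"],321.5,119,.0407))
E
```

```text
8.45 [0.4208245  0.13482433 0.03144122] 55.92693270933912 [-0.5546952   0.619338   -0.58893758] [-0.389  0.887 -0.046  2.24   1.071  0.045 -2.084] ([-0.0003, -0.004, 0.0079], [0.0, 0.44, -0.07])
[0.48418978 0.23662106 0.012     ] [0.46531655 0.19919906 0.0407    ]
```

>>> carry_out --pt "0.01 -0.003 0 0 0 0" --pt "0.02 -0.003 0 0 0 0" --pt "0.02 -0.003 0 0 0 0" --pt "0.02 -0.003 0 0 0 0"

```text
clock: 8.85
tool_pos: [0.4293, 0.1526, 0.0312]
eef_rot: [0.883, 0.469, -0.004, 0.002]
contact_force: [0.9, -0.0, -0.0]
opening: 0.268
```

```bash
python3 - <<'E'
from h import *
s=st();p=r.snapshot("wrist");K,E=cam(p,s);print(s["clock"],s["tool_pos"],yaw(),s["eef_rot"],s["contact_force"],s["q"].round(3))
cv2.imwrite("pics/w5.png",p["img"]);np.savez("w5.npz",K=K,E=E)
E
```

```text
8.85 [0.42927797 0.15262232 0.03124535] 55.924112665080244 [ 0.88325557  0.4688746  -0.00359661  0.0018082 ] [ 9.01000001e-01 -3.66800378e-02 -6.46274054e-04] [-0.355  0.888 -0.147  2.196  1.042  0.137 -2.081]
```

View pics/w5.png

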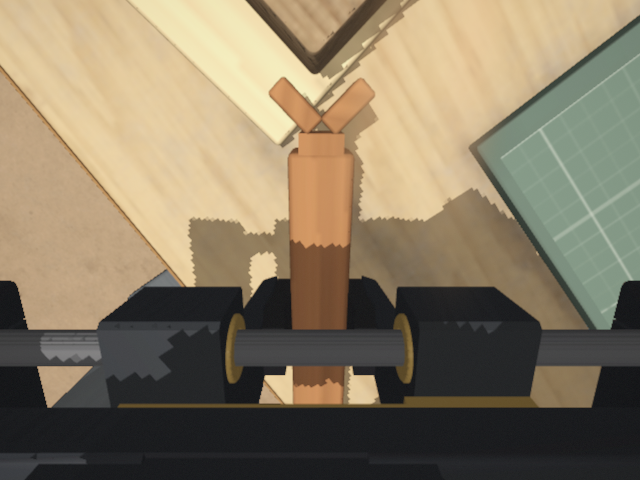

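```bash
python3 - <<'E'
from h import *
i=cv2.imread("pics/w5.png")[0:140,230:400];cv2.imwrite("pics/w5c.png",cv2.resize(i,None,fx=4,fy=4,interpolation=cv2.INTER_CUBIC))
print(rel([0.4293,0.1526,.0235],56))
E
```

```text
([0.0005, 0.0, 0.0077], [-0.01, 0.5, -0.08])
```

View pics/w5c.png

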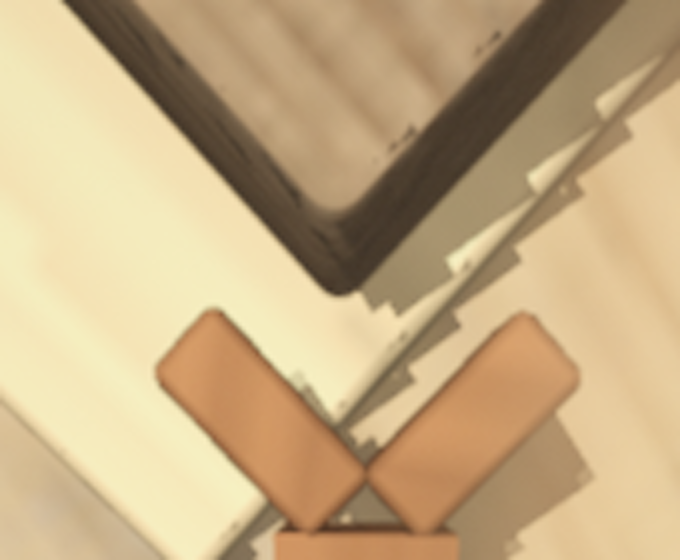

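```bash
python3 - <<'E'
from h import *
d=np.load("w5.npz");K,E=d["K"],d["E"];s=st()
R0=R.from_quat(s["eef_rot"])
for u,v,z in [(315,73.5,.012),(313.3,51.5,.047),(321.7,118.5,.0482)]:
    X=ray(K,E,u,v,z);print(X,R0.inv().apply(X-s["tool_pos"]).round(4))
E
```

```text
[0.48364633 0.23601689 0.012     ] [ 0.1001 -0.0017  0.0183]
[0.48359974 0.2362794  0.047     ] [ 0.1    -0.0019 -0.0167]
[0.4737127  0.21636433 0.0482    ] [ 0.078   0.0011 -0.0177]
```

>>> carry_out --pt "0 -0.003 0.004 0 0.5 0" --pt "0 -0.003 0.0075 0 0.5 0" --pt "0.006 -0.003 0.0075 0 0.5 0" --pt "0.014 -0.003 0.0075 0 0.5 0" --pt "0.014 -0.003 0.0075 0 0.5 0" --pt "0.014 -0.003 0.0075 0 0.5 0"

```text
clock: 9.5
tool_pos: [0.4343, 0.1655, 0.0235]
eef_rot: [0.883, 0.469, -0.0, -0.0]
contact_force: [-0.7, -0.9, -0.3]
opening: 0.265
```

```bash
cat >> h.py <<'E'
TH=102.4
def rep(tag=None):
    s=st(); th=np.radians(TH); X=np.array([np.cos(th),np.sin(th),0]);Y=np.array([-X[1],X[0],0])
    O=np.array([.485,.352,0]); R0=R.from_quat(s["eef_rot"])
    n=s["tool_pos"]+R0.apply([.078,.001,-.006])
    f=s["contact_force"]
    print("t%.2f tcp %s yaw %.2f notch jig(%.1f,%.1f,z%.1f) F jig(%.1f,%.1f,%.1f)"%(s["clock"],s["tool_pos"].round(4),yaw(),(n-O)@X*1e3,(n-O)@Y*1e3,n[2]*1e3,f@X,f@Y,f[2]), "Mz %.2f"%s["moment"][2],"q6 %.3f"%s["q"][5])
    # tool-axis components of jig +x and -y, 1 mm
    print(" toolaxes of feed",R0.inv().apply(X).round(3)," of press(-y)",R0.inv().apply(-Y).round(3))
    if tag:
        p=r.snapshot("wrist");K,E=cam(p,s);cv2.imwrite(f"pics/{tag}.png",p["img"]);np.savez(f"{tag}.npz",K=K,E=E)
        i=p["img"][0:150,140:500];cv2.imwrite(f"pics/{tag}c.png",cv2.resize(i,None,fx=2,fy=2,interpolation=cv2.INTER_CUBIC))
E
python3 -c "
from h import *
rep('w6')"
```

```text
t9.50 tcp [0.4343 0.1655 0.0235] yaw 55.93 notch jig(-118.3,32.3,z29.5) F jig(-0.7,0.8,-0.3) Mz 0.04 q6 0.140
 toolaxes of feed [ 0.689 -0.725  0.   ]  of press(-y) [ 0.725  0.689 -0.   ]
```

View pics/w6c.png

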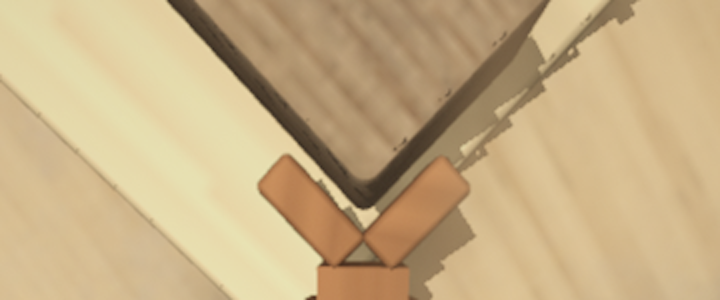

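>>> carry_out --pt "0.003 0 0 0 0 0" --pt "0.006 0 0 0 0 0" --pt "0.008 0 0 0 0 0" --pt "0.0095 0 0 0 0 0" --pt "0.0105 0.001 0 0 0 0" --pt "0.0117 0.0021 0 0 0 0" --pt "0.0128 0.0031 0 0 0 0" --pt "0.0139 0.0041 0 0 0 0" --pt "0.015 0.0052 0 0 0 0" --pt "0.016 0.0062 0 0 0 0" --pt "0.0171 0.0072 0 0 0 0" --pt "0.0182 0.0083 0 0 0 0"

```text
clock: 10.75
tool_pos: [0.4518, 0.1766, 0.0235]
eef_rot: [0.883, 0.469, 0.0, -0.0]
contact_force: [-0.6, -0.2, -1.2]
opening: 0.272
```

```bash
python3 -c "
from h import *
rep('w7')"
```

```text
t10.75 tcp [0.4518 0.1766 0.0235] yaw 55.95 notch jig(-111.2,12.8,z29.5) F jig(-0.0,0.7,-1.2) Mz 0.03 q6 0.244
 toolaxes of feed [ 0.689 -0.725  0.001]  of press(-y) [0.725 0.689 0.   ]
```

View pics/w7.png

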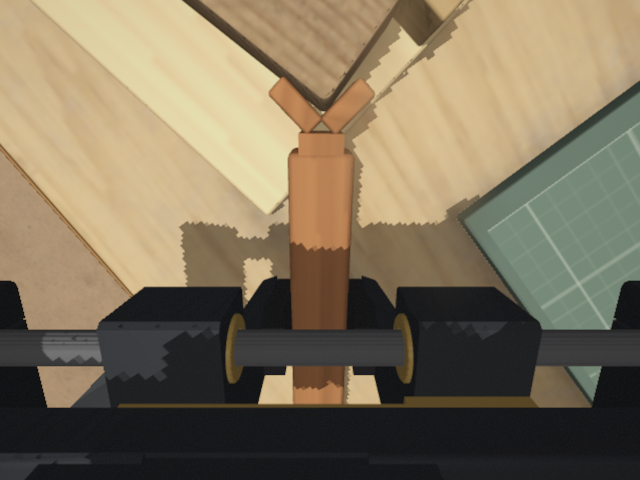

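>>> carry_out --pt "0.0004 0.0003 0 0 0 0" --pt "0.0007 0.0007 0 0 0 0" --pt "0.0011 0.001 0 0 0 0" --pt "0.0014 0.0014 0 0 0 0" --pt "0.0018 0.0017 0 0 0 0" --pt "0.0022 0.0021 0 0 0 0" --pt "0.0022 0.0021 0 0 0 0"

```text
clock: 11.5
tool_pos: [0.4538, 0.1771, 0.0234]
eef_rot: [0.883, 0.47, -0.0, -0.0]
contact_force: [-3.8, -1.4, -0.8]
opening: 0.266
```

```bash
python3 -c "
from h import *
rep()"
```

```text
t11.50 tcp [0.4538 0.1771 0.0234] yaw 56.01 notch jig(-111.0,10.9,z29.4) F jig(-0.6,4.1,-0.8) Mz 0.32 q6 0.257
 toolaxes of feed [ 0.69  -0.724  0.001]  of press(-y) [ 0.724  0.69  -0.001]
```

>>> carry_out --pt "0.0004 0.0003 0 0 0 0" --pt "0.0007 0.0007 0 0 0 0" --pt "0.0007 0.0007 0 0 0 0" --pt "0.0007 0.0007 0 0 0 0"

```text
clock: 11.9
tool_pos: [0.4542, 0.1774, 0.0233]
eef_rot: [0.883, 0.47, -0.001, -0.001]
contact_force: [-6.0, -1.1, 0.1]
opening: 0.263
```

```bash
python3 -c "
from h import *
rep('w8')"
```

```text
t11.90 tcp [0.4542 0.1774 0.0233] yaw 56.05 notch jig(-110.8,10.4,z29.2) F jig(0.2,6.1,0.1) Mz 0.45 q6 0.261
 toolaxes of feed [ 0.69  -0.724  0.001]  of press(-y) [ 0.724  0.69  -0.002]
```

View pics/w8c.png

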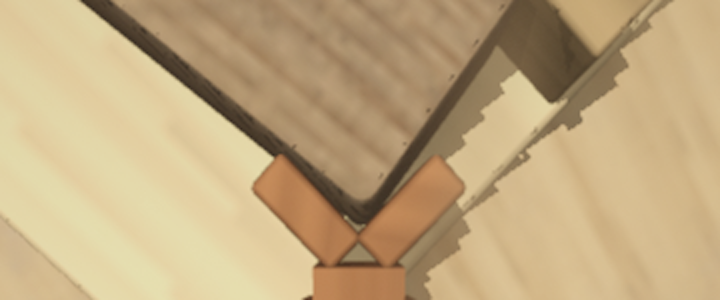

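```bash
python3 - <<'E'
from h import *
i=cv2.imread("pics/w8.png")[0:130,170:410];cv2.imwrite("pics/w8d.png",cv2.resize(i,None,fx=3.3,fy=3.3,interpolation=cv2.INTER_CUBIC))
E
```

```text
(no output)
```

View pics/w8d.png

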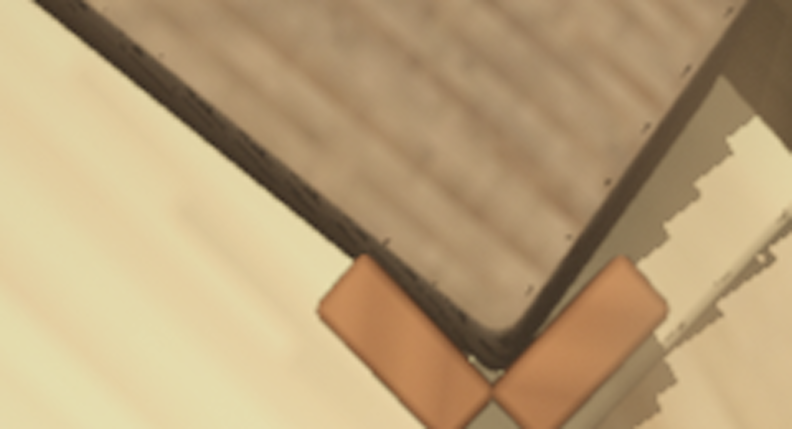

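```bash
python3 - <<'E'
from h import *
d=np.load("w8.npz");K,E=d["K"],d["E"]
f=lambda x,y,z:ray(K,E,x/3.3+170,y/3.3,z)
an=lambda a,b:np.degrees(np.arctan2((b-a)[1],(b-a)[0]))
print(an(f(470,318,.047),f(85,0,.047)),an(f(350,250,.012),f(40,0,.012)),an(f(535,298,.047),f(745,5,.047))+90)
# jig infeed edge and fence
print(an(f(660,345,.012),f(790,212,.012))+90)
O=np.array([.485,.352,0]);th=np.radians(TH);X=np.array([np.cos(th),np.sin(th),0]);Y=np.array([-X[1],X[0],0])
for q,z in [((500,345),.047),((745,5),.047),((792,150),.012)]:
    P=f(*q,z)-O;print(P@X*1e3,P@Y*1e3)
E
```

```text
108.46623942536942 108.95946973984357 108.67335966819924
100.88267571632575
-108.38721934734727 7.8423934803613315
-104.28769442781613 -30.43488411761366
-116.35496218542389 -37.71030006643939
```

Three edges agree that the block has swung to about +6°: its trailing corner is on the fence at y ≈ -37 and its leading end is off it. I'll ease off the press and feed lightly so the trailing prong turns the leading end in. It is still well short of the catch, with the lead corner at x ≈ -29.

>>> carry_out --pt "-0.0009 -0.0009 0 0 0 0" --pt "-0.0018 -0.0017 0 0 0 0" --pt "-0.0011 -0.0024 0 0 0 0" --pt "-0.0004 -0.0031 0 0 0 0" --pt "0.0003 -0.0039 0 0 0 0" --pt "0.001 -0.0046 0 0 0 0" --pt "0.0017 -0.0053 0 0 0 0" --pt "0.0023 -0.006 0 0 0 0" --pt "0.003 -0.0067 0 0 0 0" --pt "0.0037 -0.0075 0 0 0 0" --pt "0.0037 -0.0075 0 0 0 0"

```text
clock: 13.05
tool_pos: [0.4517, 0.185, 0.0235]
eef_rot: [0.883, 0.469, 0.0, -0.0]
contact_force: [0.7, -0.9, -1.0]
opening: 0.265
```

```bash
python3 -c "
from h import *
rep('w9')
i=cv2.imread('pics/w9.png')[0:130,170:410];cv2.imwrite('pics/w9d.png',cv2.resize(i,None,fx=3.3,fy=3.3,interpolation=cv2.INTER_CUBIC))
"
```

```text
t13.05 tcp [0.4517 0.185  0.0235] yaw 55.96 notch jig(-103.0,11.2,z29.6) F jig(-1.0,-0.5,-1.0) Mz -0.05 q6 0.254
 toolaxes of feed [ 0.689 -0.725  0.001]  of press(-y) [0.725 0.689 0.001]
```

View pics/w9d.png

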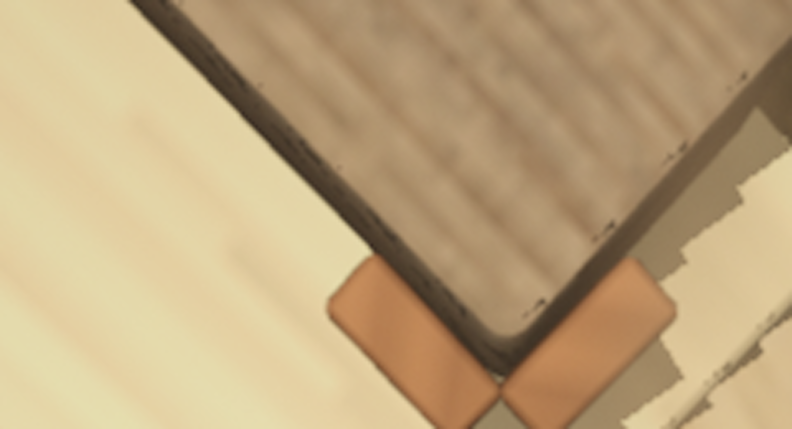

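>>> carry_out --pt "0.0007 0 0 0 0 0" --pt "0.0014 0 0 0 0 0" --pt "0.0021 0 0 0 0 0" --pt "0.0028 0 0 0 0 0" --pt "0.0035 0 0 0 0 0" --pt "0.0042 0 0 0 0 0" --pt "0.0042 0 0 0 0 0"

```text
clock: 13.8
tool_pos: [0.4528, 0.1862, 0.0233]
eef_rot: [0.883, 0.469, -0.001, 0.001]
contact_force: [-2.5, -4.7, 2.3]
opening: 0.265
```

```bash
python3 -c "
from h import *
rep()"
```

```text
t13.80 tcp [0.4528 0.1862 0.0233] yaw 55.91 notch jig(-102.1,9.8,z29.0) F jig(-4.0,3.4,2.3) Mz 0.02 q6 0.270
 toolaxes of feed [ 0.688 -0.725 -0.003]  of press(-y) [ 0.725  0.688 -0.002]
```

```bash
python3 -c "
from h import *
rep('w10')
s=r.snapshot('scene');i=s['img'][300:470,180:340];cv2.imwrite('pics/s10.png',cv2.resize(i,None,fx=4,fy=3.5,interpolation=cv2.INTER_CUBIC))
i=cv2.imread('pics/w10.png')[0:130,170:410];cv2.imwrite('pics/w10d.png',cv2.resize(i,None,fx=3.3,fy=3.3,interpolation=cv2.INTER_CUBIC))
"
```

```text
t13.80 tcp [0.4528 0.1862 0.0233] yaw 55.91 notch jig(-102.1,9.8,z29.0) F jig(-4.0,3.4,2.3) Mz 0.02 q6 0.270
 toolaxes of feed [ 0.688 -0.725 -0.003]  of press(-y) [ 0.725  0.688 -0.002]
```

View pics/w10d.png

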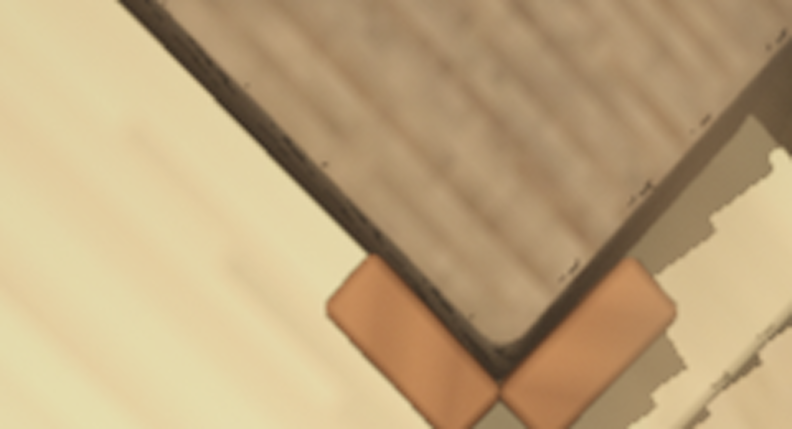

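View pics/s10.png

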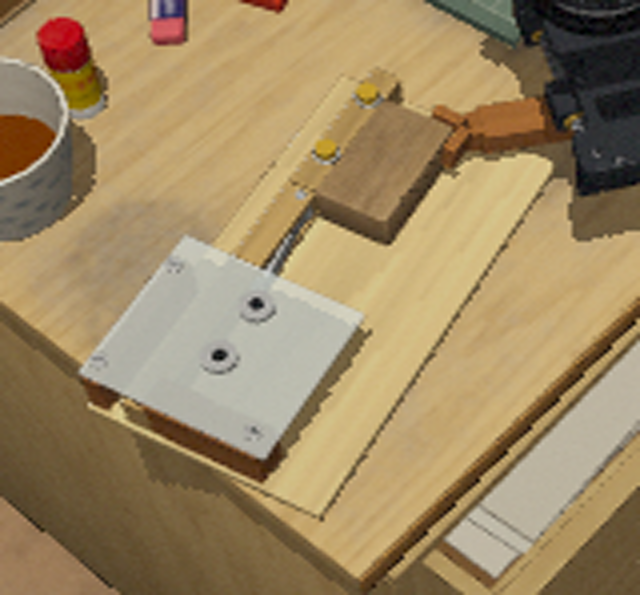

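>>> carry_out --pt "0.0003 -0.0003 0 0 0 0" --pt "0.0007 -0.0007 0 0 0 0" --pt "0.001 -0.001 0 0 0 0" --pt "0.001 -0.001 0 0 0 0"

```text
clock: 14.3
tool_pos: [0.4525, 0.1875, 0.0233]
eef_rot: [0.883, 0.469, -0.002, 0.001]
contact_force: [-3.5, -4.5, 1.6]
opening: 0.268
```

```bash
python3 -c "
from h import *
rep()"
```

```text
t14.30 tcp [0.4525 0.1875 0.0233] yaw 55.91 notch jig(-100.7,9.8,z29.0) F jig(-3.6,4.4,1.6) Mz 0.00 q6 0.271
 toolaxes of feed [ 0.688 -0.725 -0.003]  of press(-y) [ 0.725  0.688 -0.002]
```

```bash
python3 - <<'E'
from h import *
rep('w11')
i=cv2.imread('pics/w11.png')[0:130,170:410];cv2.imwrite('pics/w11d.png',cv2.resize(i,None,fx=3.3,fy=3.3,interpolation=cv2.INTER_CUBIC))
E
```

```text
t14.30 tcp [0.4525 0.1875 0.0233] yaw 55.91 notch jig(-100.7,9.8,z29.0) F jig(-3.6,4.4,1.6) Mz 0.00 q6 0.271
 toolaxes of feed [ 0.688 -0.725 -0.003]  of press(-y) [ 0.725  0.688 -0.002]
```

View pics/w11d.png

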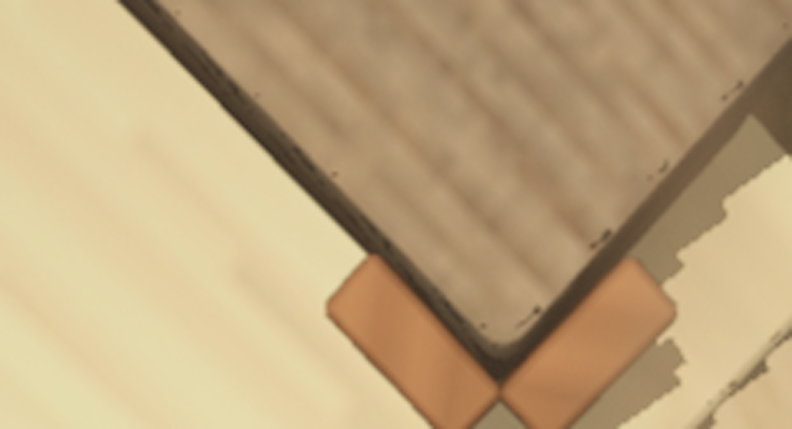

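```bash
python3 - <<'E'
from h import *
d=np.load("w11.npz");K,E=d["K"],d["E"]
f=lambda x,y,z:ray(K,E,x/3.3+170,y/3.3,z)
an=lambda a,b:np.degrees(np.arctan2((b-a)[1],(b-a)[0]))
print(an(f(475,325,.047),f(163,0,.047)),an(f(365,250,.012),f(122,0,.012)),an(f(540,308,.047),f(790,42,.047))+90)
s=r.snapshot('scene');i=s['img'][320:380,235:315];cv2.imwrite('pics/s11.png',cv2.resize(i,None,fx=9,fy=9,interpolation=cv2.INTER_CUBIC))
E
```

```text
101.74448866615306 101.86232528452626 100.86303898534524
```

View pics/s11.png

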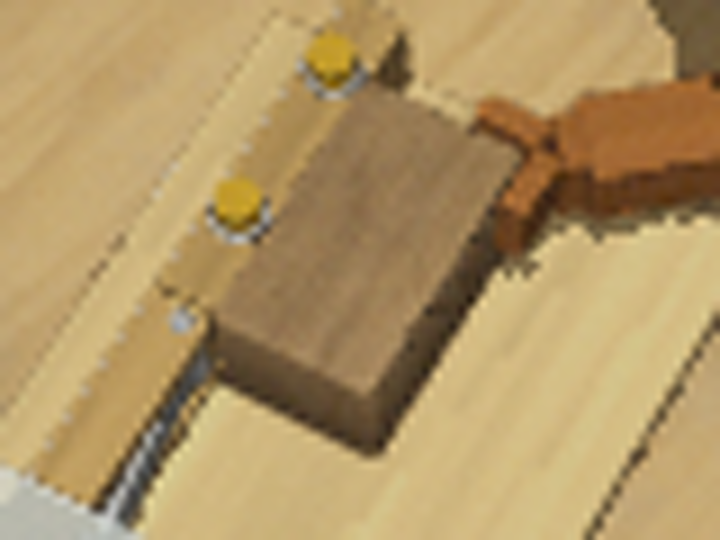

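>>> carry_out --pt "0.0004 0.0003 0 0 0 0" --pt "0.0007 0.0007 0 0 0 0" --pt "0.0009 0.0008 0 0 0 0" --pt "0.0009 0.0008 0 0 0 0"

```text
clock: 14.8
tool_pos: [0.4528, 0.1873, 0.0232]
eef_rot: [0.883, 0.469, -0.002, 0.001]
contact_force: [-4.7, -5.7, 2.3]
opening: 0.264
```

```bash
python3 -c "
from h import *
rep('w12')"
```

```text
t14.80 tcp [0.4528 0.1873 0.0232] yaw 55.94 notch jig(-100.9,9.6,z28.8) F jig(-4.6,5.8,2.3) Mz 0.14 q6 0.277
 toolaxes of feed [ 0.689 -0.725 -0.003]  of press(-y) [ 0.725  0.689 -0.004]
```

```bash
python3 - <<'E'
from h import *
O=np.array([.485,.352,0]);th=np.radians(TH);X=np.array([np.cos(th),np.sin(th),0]);Y=np.array([-X[1],X[0],0])
def corner(tag,l1,l2):
    d=np.load(tag+".npz");K,E=d["K"],d["E"]
    P=[ray(K,E,x/3.3+170,y/3.3,.047) for x,y in l1+l2]
    a,b,c,e=[p[:2] for p in P]
    t=np.linalg.solve(np.c_[b-a,-(e-c)],c-a);q=a+t[0]*(b-a)
    q=np.r_[q,0]-O; print(tag,q@X*1e3,q@Y*1e3)
corner("w8",[(85,0),(470,318)],[(535,298),(745,5)])
corner("w11",[(163,0),(475,325)],[(540,308),(790,42)])
i=cv2.imread('pics/w12.png')[0:130,170:410];cv2.imwrite('pics/w12d.png',cv2.resize(i,None,fx=3.3,fy=3.3,interpolation=cv2.INTER_CUBIC))
E
```

```text
w8 -108.47579160606571 7.6628239813029575
w11 -98.62837806855656 7.705984684452699
```

View pics/w12d.png

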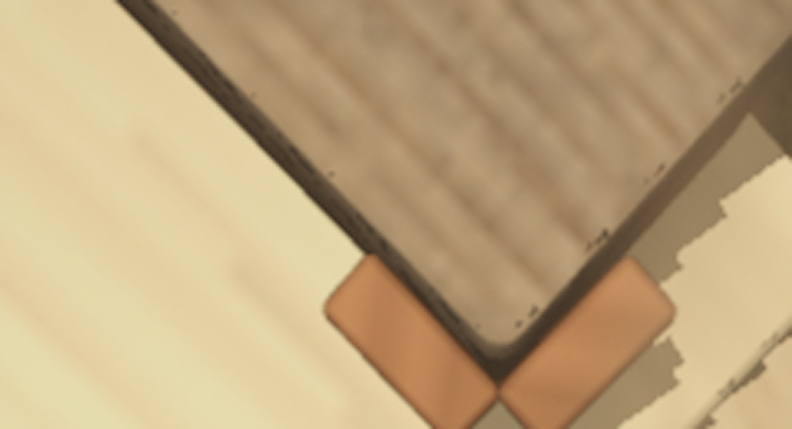

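>>> carry_out --pt "0.0012 -0.001 -0.0003 0 0 0" --pt "0.0022 -0.002 -0.0006 0 0 0" --pt "0.0033 -0.0031 -0.0008 0 0 0" --pt "0.0043 -0.0042 -0.0008 0 0 0" --pt "0.0053 -0.0053 -0.0008 0 0 0" --pt "0.0064 -0.0064 -0.0008 0 0 0" --pt "0.0074 -0.0075 -0.0008 0 0 0" --pt "0.0084 -0.0086 -0.0008 0 0 0"

```text
clock: 15.65
tool_pos: [0.4502, 0.1988, 0.0238]
eef_rot: [0.883, 0.469, -0.003, 0.001]
contact_force: [-5.3, -5.9, 0.0]
opening: 0.267
```

```bash
python3 -c "
from h import *
rep()"
```

```text
t15.65 tcp [0.4502 0.1988 0.0238] yaw 55.93 notch jig(-89.1,9.6,z29.3) F jig(-4.6,6.4,0.0) Mz 0.08 q6 0.287
 toolaxes of feed [ 0.689 -0.725 -0.004]  of press(-y) [ 0.725  0.689 -0.004]
```

>>> carry_out --pt "0.0012 -0.0009 0 0 0 0" --pt "0.0023 -0.0019 0 0 0 0" --pt "0.0034 -0.003 0 0 0 0" --pt "0.0044 -0.0041 0 0 0 0" --pt "0.0055 -0.0051 0 0 0 0" --pt "0.0065 -0.0062 0 0 0 0" --pt "0.0075 -0.0073 0 0 0 0" --pt "0.0086 -0.0084 0 0 0 0"

```text
clock: 16.45
tool_pos: [0.4478, 0.2099, 0.0237]
eef_rot: [0.883, 0.469, -0.003, 0.002]
contact_force: [-5.3, -6.4, 0.9]
opening: 0.265
```

```bash
python3 -c "
from h import *
rep()"
```

```text
t16.45 tcp [0.4478 0.2099 0.0237] yaw 55.92 notch jig(-77.8,9.5,z29.2) F jig(-5.1,6.5,0.9) Mz 0.07 q6 0.297
 toolaxes of feed [ 0.689 -0.725 -0.005]  of press(-y) [ 0.725  0.689 -0.005]
```

>>> carry_out --pt "0.0012 -0.0008 0 0 0 0" --pt "0.0023 -0.0018 0 0 0 0" --pt "0.0034 -0.0029 0 0 0 0" --pt "0.0044 -0.004 0 0 0 0" --pt "0.0055 -0.005 0 0 0 0" --pt "0.0065 -0.0061 0 0 0 0" --pt "0.0075 -0.0072 0 0 0 0" --pt "0.0086 -0.0083 0 0 0 0"

```text
clock: 17.25
tool_pos: [0.4455, 0.2199, 0.0236]
eef_rot: [0.884, 0.468, -0.004, 0.003]
contact_force: [-4.6, -9.2, 1.2]
opening: 0.262
```

```bash
python3 -c "
from h import *
rep('w13')
i=cv2.imread('pics/w13.png')[0:130,170:410];cv2.imwrite('pics/w13d.png',cv2.resize(i,None,fx=3.3,fy=3.3,interpolation=cv2.INTER_CUBIC))
s=r.snapshot('scene');i=s['img'][330:410,225:315];cv2.imwrite('pics/s13.png',cv2.resize(i,None,fx=7,fy=7,interpolation=cv2.INTER_CUBIC))"
```

```text
t17.25 tcp [0.4455 0.2199 0.0236] yaw 55.85 notch jig(-67.6,9.6,z28.9) F jig(-8.0,6.4,1.2) Mz 0.03 q6 0.309
 toolaxes of feed [ 0.688 -0.726 -0.008]  of press(-y) [ 0.726  0.688 -0.006]
```

View pics/w13d.png

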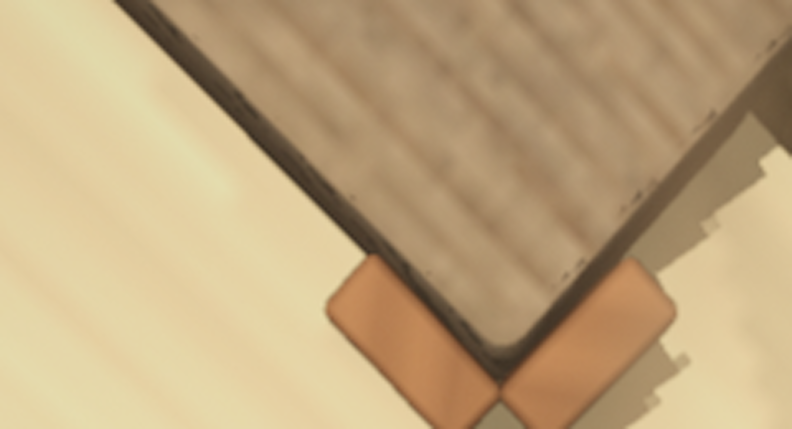

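View pics/s13.png

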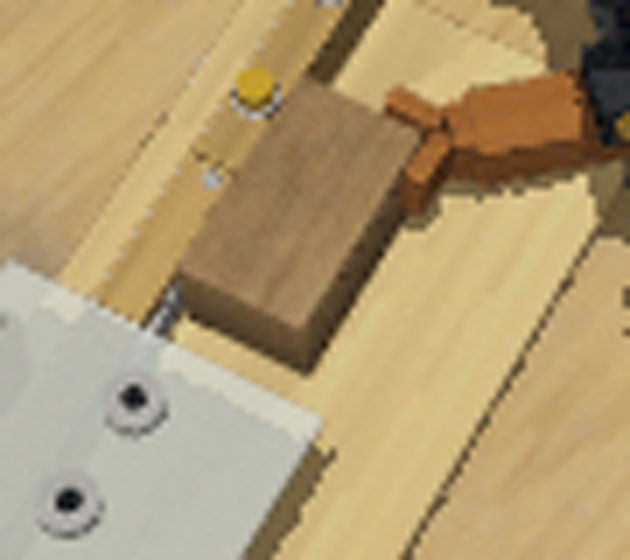

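>>> carry_out --pt "0.0008 -0.0006 0 0 0 0" --pt "0.0016 -0.0013 0 0 0 0" --pt "0.0023 -0.002 0 0 0 0" --pt "0.003 -0.0027 0 0 0 0" --pt "0.0036 -0.0034 0 0 0 0" --pt "0.0043 -0.0042 0 0 0 0" --pt "0.005 -0.0049 0 0 0 0" --pt "0.0057 -0.0056 0 0 0 0"

```text
clock: 18.15
tool_pos: [0.4439, 0.2276, 0.0236]
eef_rot: [0.884, 0.468, -0.004, 0.003]
contact_force: [-6.1, -8.5, 2.9]
opening: 0.266
```

```bash
python3 -c "
from h import *
rep()"
```

```text
t18.15 tcp [0.4439 0.2276 0.0236] yaw 55.85 notch jig(-59.7,9.5,z28.8) F jig(-7.0,7.8,2.9) Mz -0.01 q6 0.316
 toolaxes of feed [ 0.688 -0.726 -0.008]  of press(-y) [ 0.726  0.688 -0.007]
```

>>> carry_out --pt "0.0007 -0.0008 -0.0002 0 0 0" --pt "0.0014 -0.0015 -0.0004 0 0 0" --pt "0.0021 -0.0022 -0.0004 0 0 0" --pt "0.0028 -0.0029 -0.0004 0 0 0" --pt "0.0034 -0.0036 -0.0004 0 0 0" --pt "0.0041 -0.0044 -0.0004 0 0 0" --pt "0.0048 -0.0051 -0.0004 0 0 0" --pt "0.0055 -0.0058 -0.0004 0 0 0" --pt "0.0062 -0.0065 -0.0004 0 0 0" --pt "0.0069 -0.0072 -0.0004 0 0 0" --pt "0.0076 -0.008 -0.0004 0 0 0" --pt "0.0083 -0.0087 -0.0004 0 0 0"

```text
clock: 19.35
tool_pos: [0.4413, 0.2403, 0.0239]
eef_rot: [0.883, 0.469, -0.004, 0.002]
contact_force: [-5.4, -7.9, 0.8]
opening: 0.263
```

```bash
python3 -c "
from h import *
rep()"
```

```text
t19.35 tcp [0.4413 0.2403 0.0239] yaw 55.91 notch jig(-46.7,9.4,z29.2) F jig(-6.5,7.0,0.8) Mz 0.08 q6 0.326
 toolaxes of feed [ 0.688 -0.725 -0.007]  of press(-y) [ 0.725  0.688 -0.006]
```

>>> carry_out --pt "0.0012 -0.0009 0 0 0 0" --pt "0.0023 -0.002 0 0 0 0" --pt "0.0034 -0.003 0 0 0 0" --pt "0.0044 -0.0041 0 0 0 0" --pt "0.0054 -0.0052 0 0 0 0" --pt "0.0065 -0.0063 0 0 0 0" --pt "0.0075 -0.0073 0 0 0 0" --pt "0.0085 -0.0084 0 0 0 0" --pt "0.0096 -0.0095 0 0 0 0" --pt "0.0106 -0.0106 0 0 0 0" --pt "0.0116 -0.0117 0 0 0 0" --pt "0.0127 -0.0128 0 0 0 0"

```text
clock: 20.55
tool_pos: [0.4375, 0.2578, 0.0239]
eef_rot: [0.883, 0.469, -0.004, 0.002]
contact_force: [-6.2, -8.7, 0.8]
opening: 0.27
```

```bash
python3 -c "
from h import *
rep('w14')"
```

```text
t20.55 tcp [0.4375 0.2578 0.0239] yaw 55.92 notch jig(-28.8,9.3,z29.1) F jig(-7.1,8.0,0.8) Mz 0.08 q6 0.344
 toolaxes of feed [ 0.689 -0.725 -0.007]  of press(-y) [ 0.725  0.689 -0.007]
```

View pics/w14c.png

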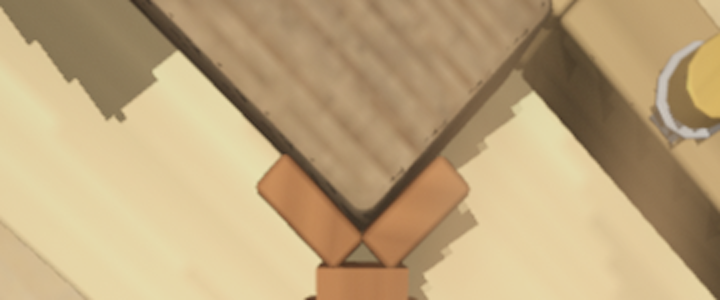

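>>> carry_out --pt "0.001 -0.0011 0 0 0 0" --pt "0.002 -0.0022 0 0 0 0" --pt "0.003 -0.0033 0 0 0 0" --pt "0.004 -0.0044 0 0 0 0" --pt "0.005 -0.0055 0 0 0 0" --pt "0.0061 -0.0066 0 0 0 0" --pt "0.0071 -0.0077 0 0 0 0" --pt "0.0081 -0.0088 0 0 0 0" --pt "0.0091 -0.0099 0 0 0 0" --pt "0.0102 -0.011 0 0 0 0" --pt "0.0112 -0.0121 0 0 0 0" --pt "0.0122 -0.0132 0 0 0 0"

```text
clock: 21.8
tool_pos: [0.4337, 0.2758, 0.0239]
eef_rot: [0.883, 0.469, -0.004, 0.002]
contact_force: [-5.0, -7.9, -0.1]
opening: 0.267
```

```bash
python3 -c "
from h import *
rep()"
```

```text
t21.80 tcp [0.4337 0.2758 0.0239] yaw 55.94 notch jig(-10.3,9.2,z29.2) F jig(-6.6,6.6,-0.1) Mz 0.08 q6 0.359
 toolaxes of feed [ 0.689 -0.725 -0.006]  of press(-y) [ 0.725  0.689 -0.006]
```

>>> carry_out --pt "0.0013 -0.0008 0 0 0 0" --pt "0.0024 -0.0018 0 0 0 0" --pt "0.0035 -0.0029 0 0 0 0" --pt "0.0046 -0.0039 0 0 0 0" --pt "0.0056 -0.005 0 0 0 0" --pt "0.0067 -0.0061 0 0 0 0" --pt "0.0077 -0.0072 0 0 0 0" --pt "0.0087 -0.0083 0 0 0 0" --pt "0.0098 -0.0094 0 0 0 0" --pt "0.0108 -0.0105 0 0 0 0" --pt "0.0118 -0.0116 0 0 0 0" --pt "0.0129 -0.0126 0 0 0 0"

```text
clock: 23.0
tool_pos: [0.43, 0.2925, 0.0238]
eef_rot: [0.883, 0.469, -0.005, 0.003]
contact_force: [-6.7, -8.6, 0.9]
opening: 0.264
```

```bash
python3 -c "
from h import *
rep()"
```

```text
t23.00 tcp [0.43   0.2925 0.0238] yaw 55.93 notch jig(6.7,9.2,z28.9) F jig(-6.9,8.4,0.9) Mz 0.10 q6 0.381
 toolaxes of feed [ 0.689 -0.725 -0.008]  of press(-y) [ 0.725  0.689 -0.007]
```

>>> carry_out --pt "0.0009 -0.0012 0 0 0 0" --pt "0.0018 -0.0025 0 0 0 0" --pt "0.0028 -0.0036 0 0 0 0" --pt "0.0038 -0.0046 0 0 0 0" --pt "0.0049 -0.0057 0 0 0 0" --pt "0.0059 -0.0068 0 0 0 0" --pt "0.0069 -0.0079 0 0 0 0" --pt "0.008 -0.009 0 0 0 0" --pt "0.009 -0.0101 0 0 0 0" --pt "0.01 -0.0112 0 0 0 0"

```text
clock: 24.0
tool_pos: [0.4266, 0.3075, 0.0238]
eef_rot: [0.883, 0.469, -0.004, 0.003]
contact_force: [-6.0, -7.3, 0.7]
opening: 0.264
```

```bash
python3 -c "
from h import *
rep('w15')"
```

```text
t24.00 tcp [0.4266 0.3075 0.0238] yaw 55.94 notch jig(22.2,9.3,z29.0) F jig(-5.8,7.4,0.7) Mz 0.09 q6 0.395
 toolaxes of feed [ 0.689 -0.725 -0.007]  of press(-y) [ 0.725  0.689 -0.007]
```

View pics/w15.png

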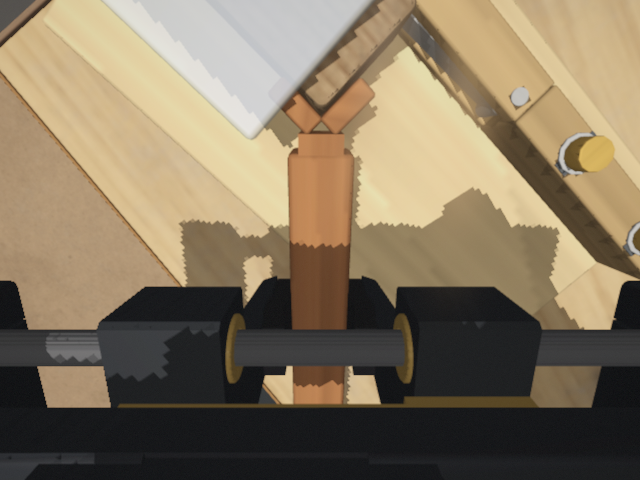

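>>> carry_out --pt "0.0007 -0.0007 0 0 0 0" --pt "0.0014 -0.0015 0 0 0 0" --pt "0.0021 -0.0022 0 0 0 0" --pt "0.0028 -0.0029 0 0 0 0" --pt "0.0034 -0.0036 0 0 0 0" --pt "0.0041 -0.0044 0 0 0 0" --pt "0.0045 -0.0047 0 0 0 0"

```text
clock: 24.75
tool_pos: [0.4251, 0.3137, 0.0238]
eef_rot: [0.883, 0.469, -0.004, 0.003]
contact_force: [-6.4, -8.3, 2.0]
opening: 0.267
```

```bash
python3 -c "
from h import *
rep()"
```

```text
t24.75 tcp [0.4251 0.3137 0.0238] yaw 55.94 notch jig(28.5,9.5,z29.0) F jig(-6.7,8.0,2.0) Mz 0.10 q6 0.403
 toolaxes of feed [ 0.689 -0.725 -0.008]  of press(-y) [ 0.725  0.689 -0.007]
```

>>> carry_out --pt "0.0004 -0.0006 0 0 0 0" --pt "0.0008 -0.0012 0 0 0 0" --pt "0.0013 -0.0017 0 0 0 0" --pt "0.0017 -0.0022 0 0 0 0" --pt "0.0021 -0.0027 0 0 0 0" --pt "0.0025 -0.0031 0 0 0 0"

```text
clock: 25.35
tool_pos: [0.424, 0.3172, 0.0238]
eef_rot: [0.883, 0.469, -0.004, 0.003]
contact_force: [-5.8, -10.3, 2.4]
opening: 0.266
```

```bash
python3 -c "
from h import *
rep('w16')"
```

```text
t25.35 tcp [0.424  0.3172 0.0238] yaw 55.93 notch jig(32.2,9.7,z28.9) F jig(-8.8,7.8,2.4) Mz -0.01 q6 0.406
 toolaxes of feed [ 0.689 -0.725 -0.008]  of press(-y) [ 0.725  0.689 -0.007]
```

>>> carry_out --pt "-0.0003 -0.0003 0 0 0 0" --pt "-0.0002 -0.0008 0 0 0 0" --pt "0.0002 -0.0012 0 0 0 0" --pt "0.0002 -0.0012 0 0 0 0"

```text
clock: 25.8
tool_pos: [0.424, 0.3202, 0.024]
eef_rot: [0.883, 0.469, -0.003, 0.002]
contact_force: [-4.3, -6.2, -1.3]
opening: 0.266
```

```bash
python3 -c "
from h import *
rep('w17')
i=cv2.imread('pics/w17.png')[0:160,240:480];cv2.imwrite('pics/w17d.png',cv2.resize(i,None,fx=3.3,fy=3.3,interpolation=cv2.INTER_CUBIC))
s=r.snapshot('scene');i=s['img'][330:440,190:300];cv2.imwrite('pics/s17.png',cv2.resize(i,None,fx=5.4,fy=5.4,interpolation=cv2.INTER_CUBIC))
"
```

```text
t25.80 tcp [0.424  0.3202 0.024 ] yaw 55.96 notch jig(35.1,9.2,z29.5) F jig(-5.1,5.6,-1.3) Mz 0.06 q6 0.404
 toolaxes of feed [ 0.689 -0.725 -0.005]  of press(-y) [ 0.725  0.689 -0.005]
```

View pics/w17d.png

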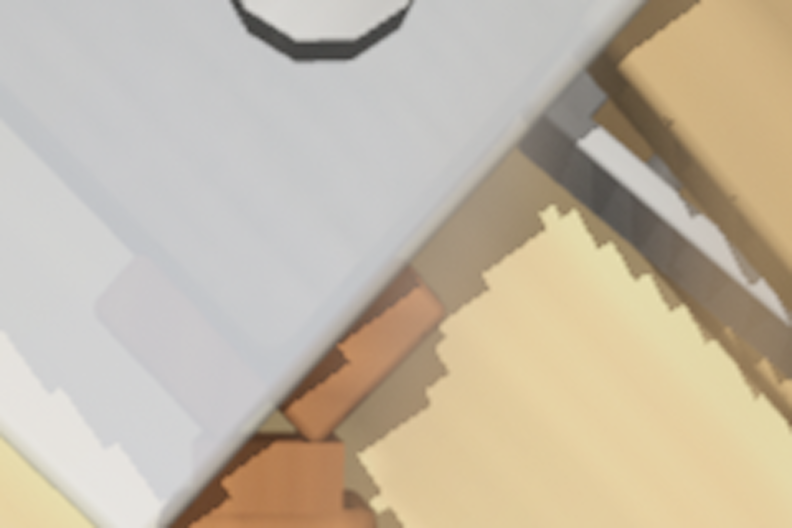

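View pics/s17.png

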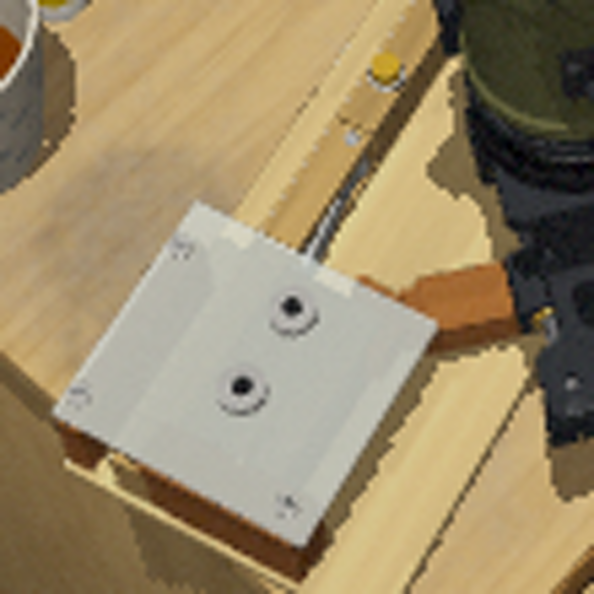

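>>> carry_out --pt "0.0003 -0.0004 0 0 0 0" --pt "0.0007 -0.0007 0 0 0 0" --pt "0.001 -0.0011 0 0 0 0" --pt "0.001 -0.0011 0 0 0 0"

```text
clock: 26.3
tool_pos: [0.4238, 0.3203, 0.0239]
eef_rot: [0.883, 0.469, -0.003, 0.003]
contact_force: [-4.3, -8.7, 1.1]
opening: 0.264
```

```bash
python3 -c "
from h import *
rep()"
```

```text
t26.30 tcp [0.4238 0.3203 0.0239] yaw 55.90 notch jig(35.2,9.3,z29.2) F jig(-7.6,6.0,1.1) Mz -0.06 q6 0.406
 toolaxes of feed [ 0.688 -0.725 -0.007]  of press(-y) [ 0.725  0.688 -0.005]
```

Feeding 1.5 mm more moved the stick only 0.1 mm, while the x force rose from 5.1 to 7.6 N. So the block is on the stop, and the catch leaf stands out behind it. I'll back the stick out along its own axis.

>>> carry_out --pt "-0.001 0 0 0 0 0" --pt "-0.002 0 0 0 0 0" --pt "-0.003 0 0 0 0 0" --pt "-0.005 0 0 0 0 0" --pt "-0.01 0 0 0 0 0" --pt "-0.02 0 0 0 0 0" --pt "-0.035 0 0 0 0 0" --pt "-0.05 0 0 0 0 0" --pt "-0.055 0 -0.005 0 0 0" --pt "-0.06 0 -0.03 0 0 0" --pt "-0.06 0 -0.07 0 0 0" --pt "-0.06 0 -0.1 0 0 0"

```text
clock: 27.5
tool_pos: [0.3925, 0.2769, 0.1272]
eef_rot: [0.883, 0.47, 0.002, -0.002]
contact_force: [0.6, 1.6, -1.1]
opening: 0.266
```

```bash
python3 -c "
from h import *
rep('w18')
s=r.snapshot('scene');i=s['img'][330:450,190:330];cv2.imwrite('pics/s18.png',cv2.resize(i,None,fx=5,fy=5,interpolation=cv2.INTER_CUBIC))
for l in ['block','lead_corner','push_corner']: print(l,[(np.round(d['xyz'],4),d['p']) for d in r.spot_point(s,l)][:1])
"
```

```text
t27.50 tcp [0.3925 0.2769 0.1272] yaw 56.04 notch jig(-0.4,49.3,z133.6) F jig(1.4,-0.9,-1.1) Mz 0.04 q6 0.505
 toolaxes of feed [ 0.69  -0.724  0.004]  of press(-y) [0.724 0.69  0.002]
block []
lead_corner []
push_corner []
```

View pics/w18.png

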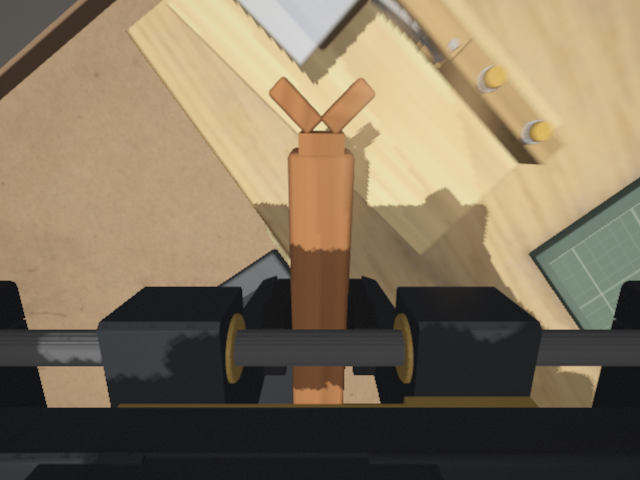

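View pics/s18.png

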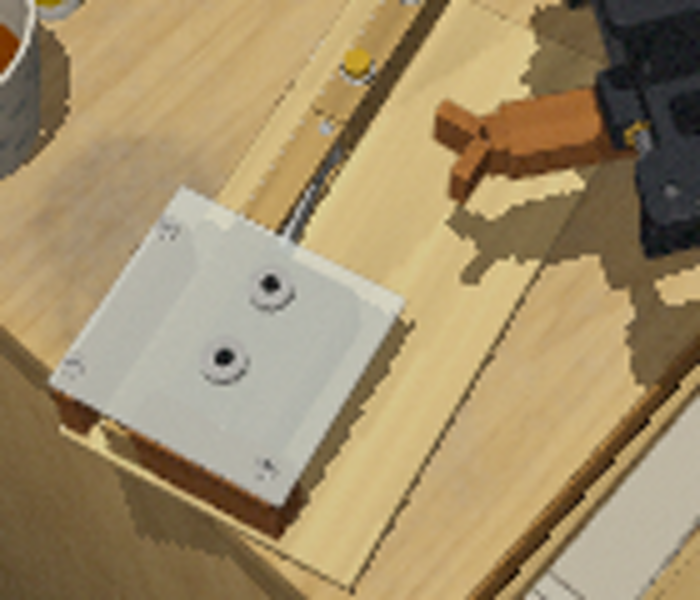

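The plate hides the block from this side. I'll put the stick back where it lay, which is known to be clear, then look under the plate with an empty gripper.

```bash
python3 -c "
from h import *
print(rel([0.45,0.0,0.15],61.9)); print(rel([0.49,-0.371,0.15],61.9))"
```

```text
([-0.1962, 0.2018, -0.0257], [-0.01, -0.13, -5.94])
([-0.4812, 0.4426, -0.0264], [-0.01, -0.13, -5.94])
```

>>> carry_out --pt "-0.02 0.02 -0.026 0 0 0" --pt "-0.481 0.443 -0.026 0 0 -6" --pt "-0.481 0.443 -0.026 0 0 -6" --pt "-0.481 0.443 -0.026 0 0 -6" --pt "-0.481 0.443 -0.026 0 0 -6" --pt "-0.481 0.443 -0.026 0 0 -6" --pt "-0.481 0.443 -0.026 0 0 -6" --pt "-0.481 0.443 -0.026 0 0 -6" --pt "-0.481 0.443 -0.026 0 0 -6" --pt "-0.481 0.443 -0.026 0 0 -6" --pt "-0.481 0.443 -0.026 0 0 -6" --pt "-0.481 0.443 -0.026 0 0 -6"

```text
clock: 28.95
tool_pos: [0.4784, -0.2986, 0.1489]
eef_rot: [0.857, 0.515, -0.0, -0.001]
contact_force: [1.4, 0.0, -0.4]
opening: 0.268
```

>>> carry_out --pt "-0.12 0.12 0 0 0 0" --pt "-0.12 0.12 0 0 0 0" --pt "-0.12 0.12 0 0 0 0" --pt "-0.12 0.12 0 0 0 0"

```text
clock: 29.35
tool_pos: [0.5273, -0.4649, 0.1475]
eef_rot: [0.859, 0.512, -0.001, 0.0]
contact_force: [-1.0, -0.0, -1.5]
opening: 0.265
```

```bash
python3 -c "
from h import *
rep(); print(rel([0.49,-0.371,0.06],61.9))"
```

```text
t29.35 tcp [ 0.5273 -0.4649  0.1475] yaw 61.59 notch jig(-748.5,82.4,z153.3) F jig(0.2,0.9,-1.5) Mz -0.00 q6 1.063
 toolaxes of feed [ 0.757 -0.654 -0.001]  of press(-y) [ 0.654  0.757 -0.002]
([0.065, -0.0774, 0.0874], [-0.03, 0.12, -0.31])
```

>>> carry_out --pt "0.065 -0.077 0 0 0 0" --pt "0.065 -0.077 0 0 0 0" --pt "0.065 -0.077 0.04 0 0 0" --pt "0.065 -0.077 0.09 0 0 0" --pt "0.065 -0.077 0.09 0 0 0" --pt "0.065 -0.077 0.09 0 0 0" --pt "0.065 -0.077 0.09 0 0 0"

```text
clock: 30.05
tool_pos: [0.4927, -0.3658, 0.062]
eef_rot: [0.857, 0.515, 0.001, 0.001]
contact_force: [0.8, 0.8, -0.0]
opening: 0.266
```

```bash
python3 -c "
from h import *
rep('w19'); print(rel([0.49,-0.371,0.006],61.9))"
```

```text
t30.05 tcp [ 0.4927 -0.3658  0.062 ] yaw 61.95 notch jig(-644.0,95.3,z68.2) F jig(0.6,-0.9,-0.0) Mz 0.03 q6 0.744
 toolaxes of feed [ 0.761 -0.649 -0.001]  of press(-y) [0.649 0.761 0.003]
([-0.0058, -0.0003, 0.0565], [0.22, -0.06, 0.04])
```

View pics/w19.png

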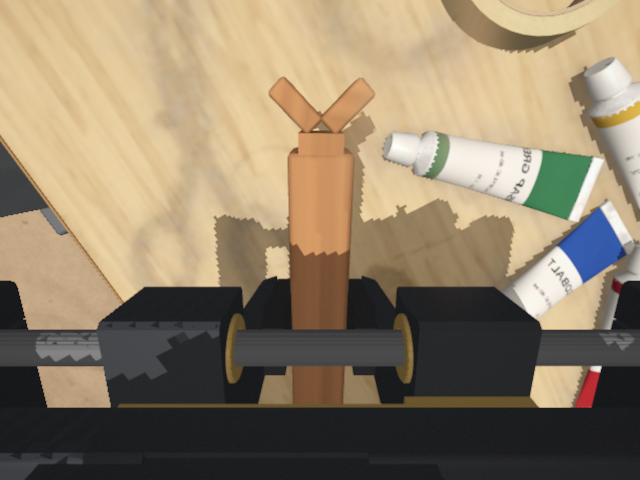

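The space under the stick is clear, with the tubes well to the right. I lower it.

>>> carry_out --pt "-0.006 0 0.03 0 0 0" --pt "-0.006 0 0.045 0 0 0" --pt "-0.006 0 0.052 0 0 0" --pt "-0.006 0 0.0555 0 0 0" --pt "-0.006 0 0.0565 0 0 0" --pt "-0.006 0 0.0565 0 0 0" --pt "-0.006 0 0.0565 0 0 0"

```text
clock: 30.8
tool_pos: [0.4887, -0.3706, 0.0052]
eef_rot: [0.857, 0.515, 0.0, 0.0]
contact_force: [-1.7, 1.9, 5.4]
opening: 0.267
```

```bash
python3 -c "
from h import *
rep()"
```

```text
t30.80 tcp [ 0.4887 -0.3706  0.0052] yaw 61.95 notch jig(-647.8,100.2,z11.3) F jig(2.2,1.3,5.4) Mz -0.18 q6 0.660
 toolaxes of feed [ 0.761 -0.649 -0.   ]  of press(-y) [0.649 0.761 0.001]
```

On the desk (5 N contact). Release, then rise straight up.

>>> carry_out --pt "0 0 -0.001 0 0 0" --pt "0 0 -0.001 0 0 0" --pt "0 0 -0.001 0 0 0" --pt "0 0 -0.001 0 0 0" --pt "0 0 -0.001 0 0 0" --pt "0 0 -0.001 0 0 0" --pt "0 0 -0.001 0 0 0" --fingers 0

```text
clock: 31.5
tool_pos: [0.4881, -0.3707, 0.0047]
eef_rot: [0.857, 0.515, 0.0, -0.0]
contact_force: [-0.5, -0.2, 0.3]
opening: 0.878
```

>>> carry_out --pt "0 0 -0.03 0 0 0" --pt "0 0 -0.08 0 0 0" --pt "0 0 -0.13 0 0 0" --pt "0 0 -0.18 0 0 0" --pt "0 0 -0.2 0 0 0" --pt "0 0 -0.2 0 0 0" --pt "0 0 -0.2 0 0 0"

```text
clock: 32.2
tool_pos: [0.4876, -0.371, 0.2045]
eef_rot: [0.857, 0.515, -0.0, -0.0]
contact_force: [-0.6, 0.5, 0.3]
opening: 0.999
```

```bash
python3 -c "
from h import *
rep('w20')
s=r.snapshot('top');cv2.imwrite('pics/top20.png',s['img']);i=s['img'][215:325,110:270];cv2.imwrite('pics/t20.png',cv2.resize(i,None,fx=5,fy=5,interpolation=cv2.INTER_CUBIC))
# view pose: TCP so that camera 66mm ahead of tool x at yaw -78
yw=-78.; a=np.radians(yw); 
O=np.array([.485,.352]);th=np.radians(102.4);X=np.array([np.cos(th),np.sin(th)]);Y=np.array([-X[1],X[0]])
tgt=O+.015*X-.01*Y; tcp=tgt-.066*np.array([np.cos(a),np.sin(a)]); print(tcp)
"
```

```text
t32.20 tcp [ 0.4876 -0.371   0.2045] yaw 61.95 notch jig(-648.0,101.4,z210.5) F jig(0.7,0.4,0.3) Mz -0.01 q6 0.991
 toolaxes of feed [ 0.761 -0.649  0.   ]  of press(-y) [ 0.649  0.761 -0.   ]
[0.47782352 0.43335518]
```

View pics/w20.png

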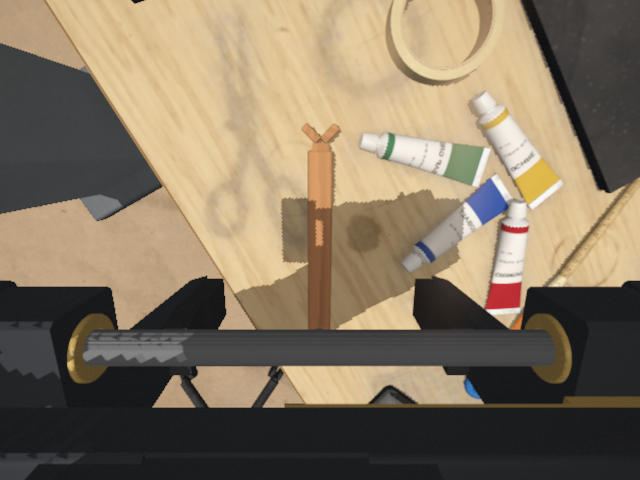

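View pics/t20.png

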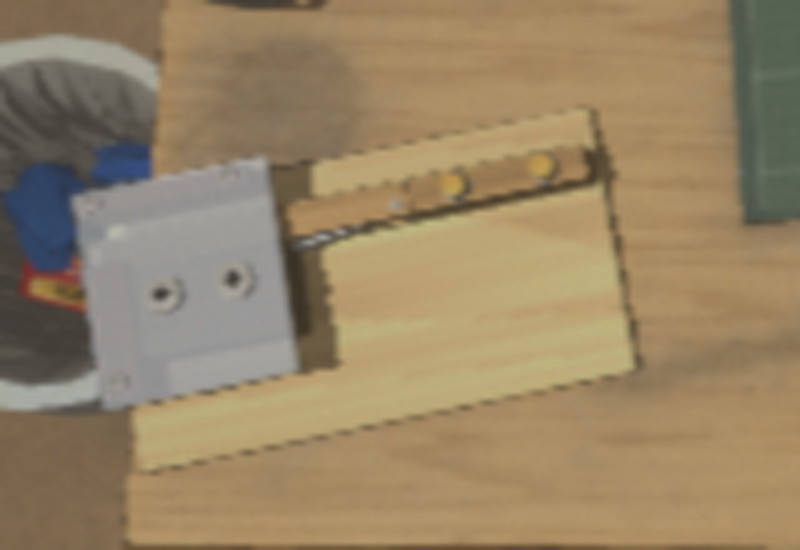

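```bash
python3 - <<'E'
from h import *
O=np.array([.485,.352]);th=np.radians(102.4);X=np.array([np.cos(th),np.sin(th)]);Y=np.array([-X[1],X[0]])
c=O-.06*X-.015*Y; a=np.radians(102.)
M=np.array([[np.cos(a),np.sin(a),0],[np.sin(a),-np.cos(a),0],[0,0,-1]]).T
Rt=R.from_matrix(M)*R.from_rotvec([0,np.radians(30),0])
tcp=np.r_[c,.29]-Rt.apply([.066,0,-.147]); print("tcp",tcp, Rt.as_matrix()[:,2])
s=st();R0=R.from_quat(s["eef_rot"])
print(R0.inv().apply(tcp-s["tool_pos"]).round(4),np.degrees((R0.inv()*Rt).as_rotvec()).round(2))
E
```

```text
tcp [0.50913644 0.3126059  0.12969427] [-0.10395585  0.4890738  -0.8660254 ]
[ 0.6135 -0.3013  0.0746] [ 10.31  28.67 -39.15]
```

>>> carry_out --pt "0.58 -0.28 0 0 0 -40" --pt "0.58 -0.28 0 0 0 -40" --pt "0.58 -0.28 0 0 0 -40" --pt "0.58 -0.28 0 0 0 -40" --pt "0.58 -0.28 0 0 0 -40" --pt "0.58 -0.28 0 0 0 -40" --pt "0.58 -0.28 0 0 0 -40" --pt "0.58 -0.28 0 0 0 -40" --pt "0.58 -0.28 0 0 0 -40" --pt "0.58 -0.28 0 0 0 -40" --pt "0.58 -0.28 0 0 0 -40" --pt "0.58 -0.28 0 0 0 -40"

```text
clock: 33.5
tool_pos: [0.511, 0.2301, 0.2035]
eef_rot: [0.629, 0.777, -0.001, -0.001]
contact_force: [0.5, -0.3, 0.3]
opening: 1.003
```

```bash
python3 - <<'E'
from h import *
rep()
a=np.radians(102.)
M=np.array([[np.cos(a),np.sin(a),0],[np.sin(a),-np.cos(a),0],[0,0,-1]]).T
Rt=R.from_matrix(M)*R.from_rotvec([0,np.radians(30),0])
tcp=np.array([.509,.3126,.14])
s=st();R0=R.from_quat(s["eef_rot"]);print(s["q"].round(2))
print(R0.inv().apply(tcp-s["tool_pos"]).round(4),np.degrees((R0.inv()*Rt).as_rotvec()).round(2))
E
```

```text
t33.50 tcp [0.511  0.2301 0.2035] yaw 101.97 notch jig(-46.7,-0.8,z209.5) F jig(-0.4,-0.4,0.3) Mz -0.03 q6 0.953
 toolaxes of feed [ 1.    -0.007 -0.   ]  of press(-y) [ 0.007  1.    -0.003]
[-0.01  0.79 -0.89  1.78  0.74  0.95 -1.01]
[0.0812 0.0153 0.0635] [-0.14 30.02 -0.07]
```

>>> carry_out --pt "0.01 0.003 0.01 0 8 0" --pt "0.03 0.006 0.02 0 16 0" --pt "0.045 0.01 0.035 0 24 0" --pt "0.06 0.01 0.05 0 30 0" --pt "0.06 0.01 0.05 0 30 0" --pt "0.06 0.01 0.05 0 30 0" --pt "0.06 0.01 0.05 0 30 0"

```text
clock: 34.2
tool_pos: [0.5092, 0.2907, 0.1567]
eef_rot: [0.607, 0.751, 0.164, -0.201]
contact_force: [0.5, 0.5, -0.3]
opening: 0.998
```

```bash
python3 -c "
from h import *
rep('w21')"
```

```text
t34.20 tcp [0.5092 0.2907 0.1567] yaw 102.13 notch jig(-0.5,-11.8,z200.9) F jig(0.4,-0.6,-0.3) Mz -0.04 q6 0.583
 toolaxes of feed [ 0.866 -0.006  0.5  ]  of press(-y) [0.004 1.    0.005]
```

View pics/w21.png

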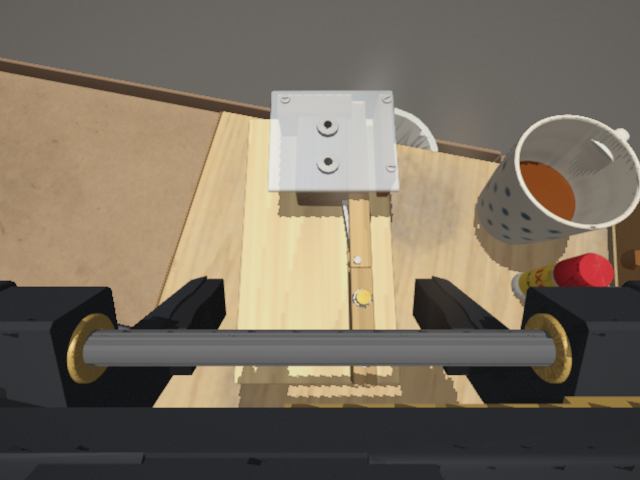

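```bash
python3 -c "
from h import *
i=cv2.imread('pics/w21.png')[80:270,250:420];cv2.imwrite('pics/w21d.png',cv2.resize(i,None,fx=3.15,fy=3.15,interpolation=cv2.INTER_CUBIC))
i=cv2.imread('pics/w21.png')[180:235,280:400];cv2.imwrite('pics/w21e.png',cv2.resize(i,None,fx=6.6,fy=6.6,interpolation=cv2.INTER_CUBIC))"
```

```text
(no output)
```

View pics/w21d.png

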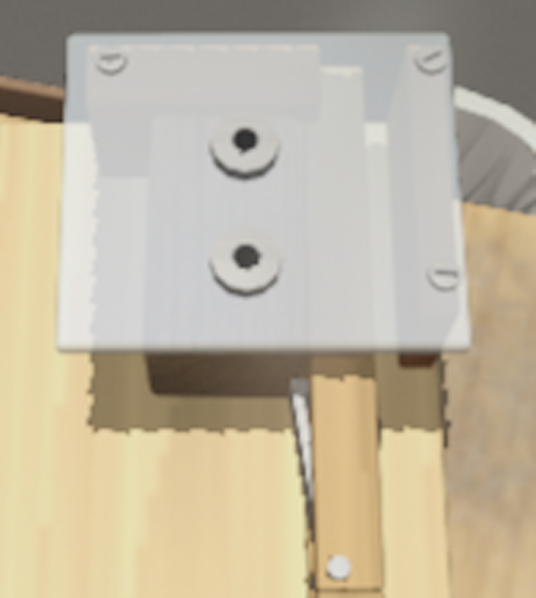

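View pics/w21e.png

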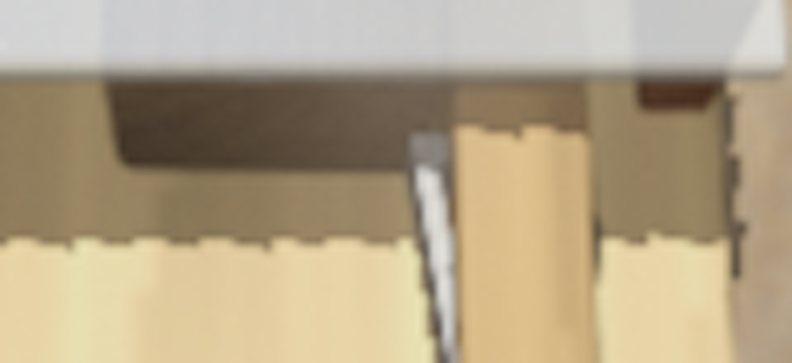

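```bash
python3 -c "
from h import *
rep(); print(r.finish_job())"
```

```text
t34.25 tcp [0.5094 0.2908 0.1571] yaw 102.17 notch jig(-0.4,-11.9,z201.3) F jig(-0.0,0.5,0.3) Mz -0.04 q6 0.582
 toolaxes of feed [ 0.866 -0.006  0.5  ]  of press(-y) [0.003 1.    0.006]
the job is handed in; nothing more can be done
None
```

The block is loaded: home on the end stop, tight to the fence, with the catch sprung out behind it. The stick lies flat on the desk where it was at the start. I handed in at 34 s of the 72 s allowed.

- **Squaring:** The first press, about 6 N, jammed the block about 6° askew, with its leading end off the fence. I eased off and fed it lightly so the prong turned the leading end in, then pressed it square. That was about 24 mm before the catch. I found the fence at about jig y = -37 mm.
- **Feeding:** I pressed toward the fence with about 6 to 8 N all the way. The highest total force I read was about 12 N; I read it only between moves, so brief higher peaks could have gone unseen.
- **Home:** Just short of the stop the block held for a moment, then jumped about 3 mm as the catch let go. After that, another 1.5 mm of feed moved the stick only 0.1 mm while the feed force rose from 5 to 7.6 N.
- **Last checks:** A tilted wrist view under the drill plate showed the catch nose out behind the block's trailing end and the block along the fence. The stick lay clear of the jig and the gripper touched nothing.
- **Less certain:** The plate hides the contact at the stop, so "home" rests mainly on the force reading. My measured home position came out about 2 mm past the nominal one, roughly the camera calibration error. The trained networks did not report the block once it was under the plate.

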